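Put the spanner back on its peg in the latched rack

ROBOT

A 7-joint arm with a two-finger parallel gripper is mounted at the origin on the work surface; the furniture and walls round the work are solid. World frame = base frame: x ahead of the robot, y to its left, z up, the work surface at z = 0. Lengths are in m, angles in rad, forces in N, time in s.
With the tool pointing down it reaches from about 0.4 to 0.85 m from the base axis. Payload 10.4 kg.
Tool frame: the origin (TCP) lies on the centre line of the jaws, within the pads' length; the fingertips stand 17 mm ahead of it and the grasp point (between the pads) lies 2 mm behind it (manip.tcp_to_tips is the distance from the TCP to the fingertips, in m); z points along the fingers, x is the direction in which the jaws open and shut, and the axes are right-handed (so a half turn about z gives the same grasp; the last joint's range is limited). The gripper opens to 85 mm and grips with 20 to 120 N. Pads are 22 mm wide; open, the fingers measure 114 mm over their backs; the gripper's body (76 mm by 85 mm) begins 54 mm behind the grasp point. The pads swing forward as they close: fully open they stand 13 mm farther back than shut.
Start: joints at [-1.358, 0.332, -0.065, 1.46, 0.022, 1.35, -0.088], TCP at [0.146, 0.608, 0.216] pointing down, gripper open.
Joint ranges: [-2.6, 2.6], [-0.5, 2.12], [-1.47, 1.34], [0.16, 2.42], [-1.27, 4.41], [0.06, 2.06], [-2.6, 2.6]. Speed limits (rad/s): [2.22, 2.22, 2.79, 2.79, 3.14, 3.14, 3.14].

INTERFACE

Orientations are given as a unit quaternion [x, y, z, w].
In Python, from workcell import manip gives the robot as it stands.
- The arm moves only by the shell command python3 -m pendant 'ROWS' [FORCE]. ROWS is JSON, a list of rows, each a list of 3 entries, a list of its own where there are three numbers: the shift along the world's x, y, z in cm, then the turn, a rotation vector about the world's x, y, z in degrees, then the closure in counts, from 0 (fully open) to 255 (shut). A call has 1 to 12 rows; each row shifts and turns the pose as measured when the row begins; what a row does not reach is not made up. A row lasts 1/8 s, in which the tool goes at most 62.5 mm and 10.7 degrees, less where a joint would pass 70% of its speed; a pose out of reach is approached as far as the arm can. A call is refused whole if a number of a shift passes 6.25 or a number of a turn 10.7, either way. A call with a gripper value outside its range is refused whole. The fingers move at their own pace and stop on an object; FORCE is the grip in N (left out, the last holds). Time passes only in rows, so rows that do not move let the fingers close. It gives the time, the measured TCP pose, the force and the opening at its end, in the units of the state.
- manip.get_obs(): the state, without advancing time (a new reading comes with each control period).
- manip.camera(name): name is "side" or "top"; returns a dict with "pixels" (420x560x3 uint8, red, green, blue), "range_z" (420x560 float32, m along the optical axis (not along the pixel's ray), 0 where there is no reading), "K" (3x3 intrinsics, pixels), "dist" ([k1, k2, p1, p2, k3] as OpenCV has them; the pictures are not rectified), "origin" and "rotation" of the camera in the world. Camera axes: x right, y down, z forward; pixel columns grow to the right and rows downward; lengths in m; the calibration is good to about 2 mm. A picture is of the moment at which its call begins.
- manip.hand_in(): hands the job in, once; it reports no verdict.
The state is a dict: "clock": time; "joint_pos": joint angles; "joint_velocities": joint speeds; "tau": joint torques, N m; "position": TCP position; "ee_rot": TCP orientation; "ft_force": force on the tool from outside, world axes, zero at the start; "torque": the same for the moment, N m; "grip_width": opening from 0.0 (shut) to 1.0 (fully open).
Only numpy, scipy, OpenCV 4.12 (cv2) and the standard library are available. Lean on these libraries where they do the work, as an engineer would, in place of code of your own. Each camera call takes 0.05 s, during which the arm holds its last target.

TASK

Put the loose combination spanner back in the spanner rack that stands in the white tray: press the red button so that the spring cover over the pegs swings open, then slip the spanner's ring end over the one empty peg until the ring sits fully home on the rail, with the open jaw hanging down the slope, and only then let go (do not drop it on). The peg is a snug fit and stands square to the sloping rack, and as it is clamped by hand it can stand up to 9 mm left or right of its mark, so tilt the spanner to match and look or feel for it. Leave the cover open for the rest of the set, and do not disturb the two spanners already hung nor the tape measure and screwdriver on the table.

Things in the scene. Friction and masses are not known exactly. Their poses are not given: they have to be found in the camera images.
- rack: Wedge-shaped steel spanner rack, fixed in the white tray: 200 deep (x) x 258 wide (y) x 220 high. Origin on the tray floor under the middle peg place's y and mid depth; x towards its high back ridge (away from the robot), y left, z up; yawed up to 0.15 rad. Its board rises towards +x at 40 degrees. Three pegs near y +58, 0, -58: two carry spanners, one is empty (which one varies). Black end walls at y +100 and -100, up to 55 above the board.
- rail_mid (a point): Middle of the aluminium peg rail's surface, under the middle peg place. Rail and a rubber strip (132 to 168 down the slope from the pegs) are 8 thick bars on the board: ring ends rest on the rail (23 to either side of the pegs), jaws on the strip; between them the board is 8 lower, room for fingertips under a shank.
- button_top (a point): Top centre of the red push button, 24 across, 11 proud of a flat black step (48 wide, 85 high) at the rack's front right corner; at x -78, y -125, z 96 of the rack. 28 behind it the latch housing rises to 123, farther back to 160. Push straight down: travel 6 against a spring, 1.4 N at first to 5 N fully down; the latch lets go 3 to 4 mm down. It springs back.
- cover (a joint): Angle (rad) of the orange spring cover: 0 latched over the peg row, about 2.3 fully open, upright behind the pegs. Hinged along the ridge, 208 above the rack's foot, 90 long. Once released it swings up and back by its spring within 2 s and stays; on the way it reaches towards the robot to rack x -37 and up to 300 high, only between rack y +100 and -112.
- place: The place of the one empty peg: black index line on the peg rail below it. Origin on the rail surface, on the line of the pegs; x straight up the slope, y left along the rail, z out of the board (up and towards the robot, 40 degrees off vertical). The peg is clamped by hand in the rail's slot: its axis is parallel to z and at x = 0, but at any y from -9 to +9 mm; only sight or touch can tell.
- place_tip (a point): Point 24.5 mm out of the rail over the place's origin: height of the tip of the empty peg. The peg is a plain aluminium pin of 16.0 diameter and 24.5 long, its last 2.5 mm tapering to 12 diameter. Pegs are about 58 apart.
- spanner: The loose steel combination spanner, 183 long, lying flat, 0.11 to 0.18 kg, balanced near the origin: mid-shank, underside. x along the shank to the ring end (starts within 0.5 rad of world x), z up. Ring: 28 across, 11 thick, hole 17.6, centre at x +76. Shank: 12 wide, from 1.5 to 9.5 above the underside, straight from x -62 to +60. Open jaw: 36 across, 9 thick, centre at x -76.
- spanner_eye (a point): Centre of the hole in the spanner's ring end, at mid thickness (5.5 mm above its underside).
- spanner_jaw (a point): Centre of the spanner's open jaw, 152 mm from the eye along the shank, 5.5 mm above its underside.
- small_spanner: Smaller spanner already hanging (loose) on a peg, 165 long, ring 24 across; leave it. Origin: centre of its ring, on the rail.
- large_spanner: Larger spanner already hanging (loose) on a peg, 196 long, ring 31 across; leave it. Origin: centre of its ring, on the rail.
- tape_measure: Yellow and black tape measure, 66 x 74 x 36 high, loose on the table left of the tray's front; leave it. Origin: centre of its underside.
- screwdriver: Yellow-handled screwdriver, 182 long, 28 high, loose on the table in front of the tray; leave it. Origin: centre of its underside.
Not all that is in view belongs to the job. Of the things that look like the spanner, take the one that is farthest to the robot's right at the start.

How it is judged:
On the way, in this order (a step that is already met when the one before it is completed fails the run):
1. the button has released the cover and it has swung open (value of joint cover above 1.9 rad), for 0.2 s.
2. the ring is threaded at least half way down the empty peg while the fingers still touch the spanner (not dropped onto it) (z of spanner_eye in the frame of place below 0.0165 m and x of spanner_eye in the frame of place between -0.004 and 0.004 m and y of spanner_eye in the frame of place between -0.012 and 0.012 m and contact force between the fingers and spanner above 0.5 N), for 0.1 s.
At the end, for the whole second after the job is handed in: Ring fully home on the empty peg: eye centre 2.5 to 8.5 mm over the rail, within 4 mm of the pegs' line and 12 mm of the place's mark; spanner flat to the rack (0.12 rad), jaw at least 130 mm down the slope, at rest (below 0.02 m/s), cover open (above 1.9 rad) (z of spanner_eye in the frame of place between 0.0025 and 0.0085 m and x of spanner_eye in the frame of place between -0.004 and 0.004 m and y of spanner_eye in the frame of place between -0.012 and 0.012 m and angle between the z axis of spanner and the z axis of place, either way round below 0.12 rad and x of spanner_jaw in the frame of place below -0.13 m and linear speed of spanner below 0.02 m/s and value of joint cover above 1.9 rad); the robot touches nothing.
It fails at once if the small hung spanner is disturbed (moved more than 15 mm) (distance of small_spanner from where it was at the start of the episode above 0.015 m).
It fails at once if the large hung spanner is disturbed (moved more than 15 mm) (distance of large_spanner from where it was at the start of the episode above 0.015 m).
It fails at once if the tape measure is disturbed (moved more than 20 mm) (distance of tape_measure from where it was at the start of the episode above 0.02 m).
It fails at once if the screwdriver is disturbed (moved more than 20 mm) (distance of screwdriver from where it was at the start of the episode above 0.02 m).
It also fails if it takes over 48 s, if anything falls off the work surface, if the arm or the gripper's body presses on something with over 40 N, if the wrist force passes 120 N, or if a joint passes its speed limit or range.

## Working session

There is one attempt and no reset: what is moved stays moved. The work goes in short steps, Python scripts to look and compute and a shell command to move; the robot and the scene stay as the last step left them, time stands still between calls to the robot, and variables do not carry over. Pictures are saved under pics/ and viewed, and the job is handed in when it is done.

```bash
ls; mkdir -p pics; cat > h.py <<'E'
import numpy as np, cv2
from workcell import manip
def cam(n,fn=None):
    c=manip.camera(n)
    if fn: cv2.imwrite('pics/'+fn,cv2.cvtColor(c['pixels'],cv2.COLOR_RGB2BGR))
    np.savez('/tmp/%s.npz'%n,**{k:np.asarray(v) for k,v in c.items()})
    return c
def load(n): return dict(np.load('/tmp/%s.npz'%n))
def Rm(c):
    r=np.asarray(c['rotation'])
    if r.shape==(3,3): return r
    from scipy.spatial.transform import Rotation
    return Rotation.from_quat(r).as_matrix()
def rays(c,px):
    p=cv2.undistortPoints(np.array(px,float).reshape(-1,1,2),np.array(c['K']),np.array(c['dist'])).reshape(-1,2)
    return np.c_[p,np.ones(len(p))]@Rm(c).T
def onplane(c,px,z):
    d=rays(c,px);o=np.asarray(c['origin']);return o+d*((z-o[2])/d[:,2])[:,None]
def depthpt(c,px):
    px=np.array(px).reshape(-1,2);d=rays(c,px);zz=c['range_z'][px[:,1].astype(int),px[:,0].astype(int)]
    return np.asarray(c['origin'])+d*zz[:,None]
def proj(c,P):
    R=Rm(c);q=(np.atleast_2d(P)-np.asarray(c['origin']))@R
    return cv2.projectPoints(q,np.zeros(3),np.zeros(3),np.array(c['K']),np.array(c['dist']))[0].reshape(-1,2)
E
python3 - <<'E'
from h import *
for n in('side','top'):
    c=cam(n,n+'0.png');print(n,c['K'],c['origin'],c['rotation'],c['dist'])
print(manip.get_obs())
E
```

```text
pics
side [[441.02440584   0.         280.80542118]
 [  0.         441.02440584 213.72490675]
 [  0.           0.           1.        ]] [ 0.30522362 -0.90774738  0.76351183] [ 0.87701803 -0.07681399  0.05465275 -0.47111789] [0.02963094 0.         0.         0.         0.        ]
top [[386.26639281   0.         286.95349516]
 [  0.         386.26639281 205.97314978]
 [  0.           0.           1.        ]] [0.30331139 0.00699903 1.21818583] [-0.69817826  0.71049769 -0.0661848   0.05796317] [-0.09559033  0.          0.          0.          0.        ]
{'clock': 0.1, 'joint_pos': array([-1.35762129,  0.3328246 , -0.06470741,  1.46085256,  0.02159604,
        1.34987886, -0.08850496]), 'joint_velocities': array([-0.00127418, -0.00217989,  0.00127916, -0.00157699,  0.00044037,
        0.00034441,  0.00056909]), 'tau': array([ 2.48030774e-03, -6.26737261e+01,  4.98981925e-02, -3.92434609e+01,
        1.64815196e-02,  6.79768025e-03,  2.54657454e-05]), 'position': array([0.14591415, 0.60737107, 0.21488785]), 'ee_rot': array([ 7.85358654e-01,  6.19040696e-01, -4.82207716e-04,  4.11704429e-04]), 'ft_force': array([ 0.53746116, -0.04922902,  0.41789182]), 'torque': array([0.00073256, 0.01355005, 0.01777821]), 'grip_width': 0.9987343136625766}
```

View pics/top0.png

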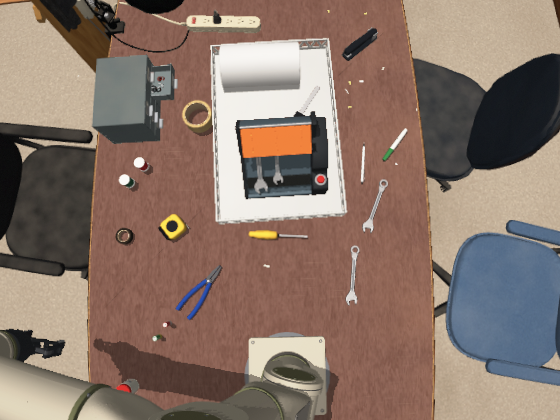

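View pics/side0.png

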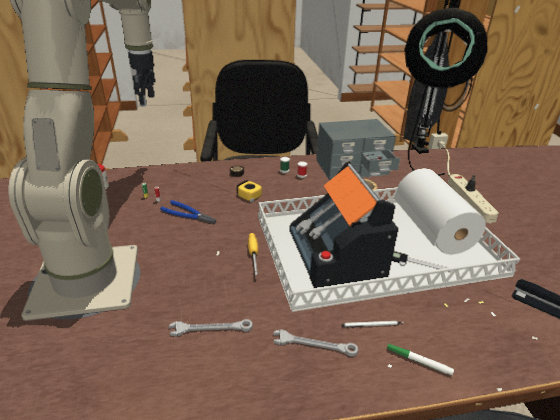

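The top view shows the rightmost spanner with its ring near (383,184) and jaw near (368,228). The button is at (320,180) and the cover around (275,140). The decoy spanner is at (352,275). In the rack, spanners hang on the left and in the middle, so the empty peg is probably the right one.

```bash
python3 - <<'E'
from h import *
T=load('top');S=load('side')
def masks(c):
    hsv=cv2.cvtColor(c['pixels'],cv2.COLOR_RGB2HSV);return hsv
for n,c in(('top',T),('side',S)):
    hsv=masks(c);h,s,v=cv2.split(hsv)
    red=((h<6)|(h>174))&(s>150)&(v>110)
    nn,l,st,ce=cv2.connectedComponentsWithStats(red.astype(np.uint8))
    for i in range(1,nn):
        if st[i,4]>25: print(n,'red',ce[i],st[i]);
    # depth around the button
def tri(a,b):
    d1=rays(T,[a])[0];d2=rays(S,[b])[0];d1/=np.linalg.norm(d1);d2/=np.linalg.norm(d2)
    o1,o2=T['origin'],S['origin'];A=np.c_[d1,-d2];t=np.linalg.lstsq(A,o2-o1,rcond=None)[0]
    p,q=o1+t[0]*d1,o2+t[1]*d2;return (p+q)/2,np.linalg.norm(p-q)
print(tri((320.5,180),(326,256)))
print('z0', depthpt(T,[(400,300),(230,205),(320,180)]), depthpt(S,[(326,256)]))
for n,c,(x0,y0,w,k) in(('top',T,(225,100,115,6)),('side',S,(280,150,130,6))):
    im=cv2.cvtColor(c['pixels'],cv2.COLOR_RGB2BGR)[y0:y0+100,x0:x0+w]
    cv2.imwrite('pics/%s_rack.png'%n,cv2.resize(im,None,fx=k,fy=k,interpolation=cv2.INTER_CUBIC))
im=cv2.cvtColor(T['pixels'],cv2.COLOR_RGB2BGR)[170:240,340:410]
cv2.imwrite('pics/sp.png',cv2.resize(im,None,fx=8,fy=8,interpolation=cv2.INTER_CUBIC))
E
```

```text
top red [320.24390244 179.        ] [317 176   7   7  41]
top red [123.07352941 387.60294118] [116 384  14   8  68]
side red [100.87096774 166.64516129] [ 97 164   8   7  31]
side red [301.57142857 170.33333333] [298 167   9   8  63]
side red [156.65517241 192.24137931] [155 189   4   8  29]
side red [325.45614035 254.43859649] [322 251   8   8  57]
(array([ 0.58217743, -0.11033849,  0.09300798]), np.float64(0.003200206092519452))
z0 [[ 0.21584389 -0.35569132  0.00323199]
 [ 0.5255563   0.17316711  0.00120387]
 [ 0.57901167 -0.10794468  0.09931111]] [[ 0.58194534 -0.1156018   0.09766268]]
```

View pics/top_rack.png

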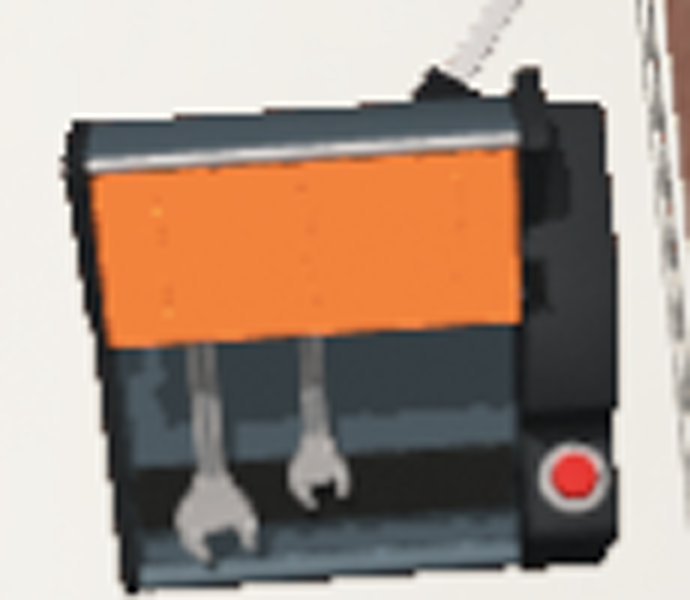

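View pics/side_rack.png

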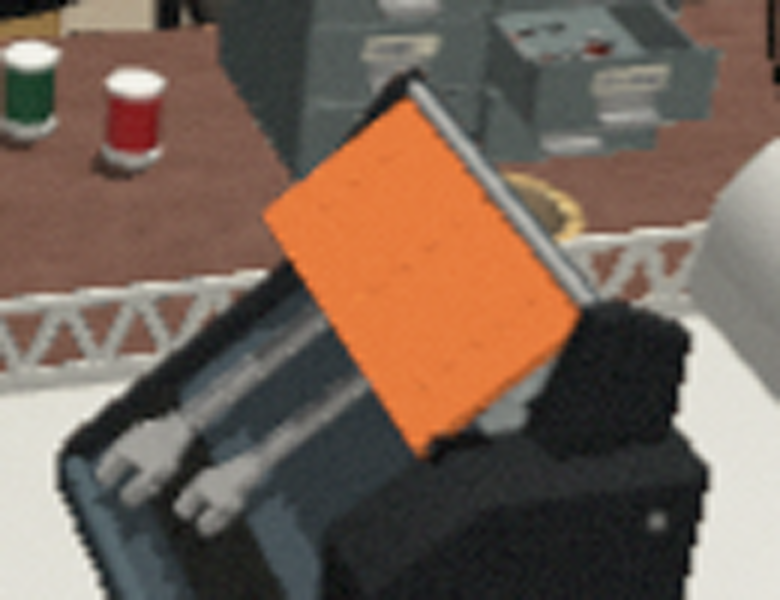

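View pics/sp.png

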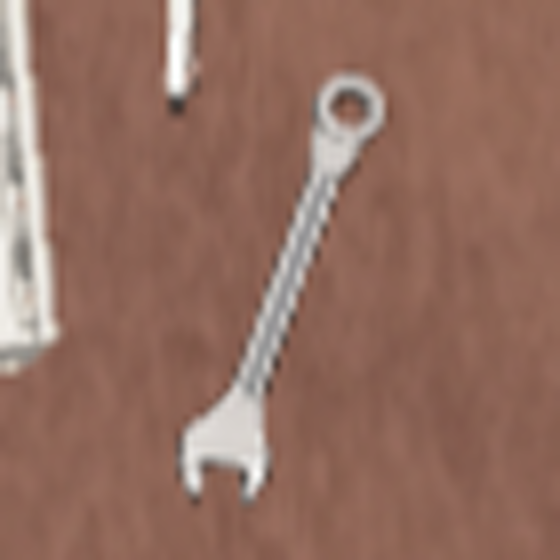

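The right peg (rack y −58) is the empty one. Next I measure the spanner pose and the rack pose.

```bash
python3 - <<'E'
from h import *
T=load('top');S=load('side')
f=lambda p,o,k:((np.array(p)+.5)/k-.5+np.array(o))
# spanner
e=onplane(T,[f((351,105),(340,170),8)],.0055+.004)[0];j=onplane(T,[f((225,458),(340,170),8)],.0095)[0]
print('eye',e,'jaw',j,np.linalg.norm(e-j),np.arctan2(*(e-j)[1::-1]),(e+j)/2)
# side check mask of spanner
print('side proj',proj(S,[e,j,(e+j)/2]))
# rack: ridge line & orange edges
h,s,v=cv2.split(cv2.cvtColor(T['pixels'],cv2.COLOR_RGB2HSV))
m=((h>5)&(h<18)&(s>180)&(v>150)); m[:100]=0;m[170:]=0;m[:,:230]=0;m[:,340:]=0
ys,xs=np.nonzero(cv2.erode(m.astype(np.uint8),np.ones((3,3))))
P=depthpt(T,np.c_[xs,ys]);c0=P.mean(0);n=np.linalg.svd(P-c0)[2][2];n*=np.sign(n[2]);print('cover n',n,'yaw',np.arctan2(-n[1],-n[0]),'tilt',np.degrees(np.arccos(n[2])),np.std((P-c0)@n))
# side
h,s,v=cv2.split(cv2.cvtColor(S['pixels'],cv2.COLOR_RGB2HSV))
m=((h>5)&(h<18)&(s>180)&(v>150)); m[:150]=0;m[230:]=0;m[:,:310]=0;m[:,385:]=0
ys,xs=np.nonzero(cv2.erode(m.astype(np.uint8),np.ones((3,3))))
P=depthpt(S,np.c_[xs,ys]);c0=P.mean(0);n=np.linalg.svd(P-c0)[2][2];n*=np.sign(n[2]);print('cover n',n,'yaw',np.arctan2(-n[1],-n[0]),'tilt',np.degrees(np.arccos(n[2])),np.std((P-c0)@n))
g=lambda p:f(p,(225,100),6)
for a,b,z in(((88,165),(520,137),.212),((108,348),(520,322),.16),((140,585),(520,562),.02),((98,180),(125,585),.1)):
    A=onplane(T,[g(a),g(b)],z);d=A[0]-A[1];print(A,np.linalg.norm(d),np.arctan2(-d[0],d[1]))
print(depthpt(T,[(225,150),(222,190),(330,205)]),depthpt(S,[(300,280),(470,262)]))
E
```

```text
eye [ 0.58936557 -0.32328899  0.0095    ] jaw [ 0.44658337 -0.26368659  0.0095    ] 0.15472298466734202 -0.3954462382547781 [ 0.51797447 -0.29348779  0.0095    ]
side proj [[352.57595658 349.06372049]
 [281.35248006 336.0162176 ]
 [316.47237801 342.42578426]]
cover n [0.95007311 0.04997024 0.30800009] yaw -3.0890448663099526 tilt 72.06125212569887 0.02085692953873753
cover n [-0.99449754  0.10452797  0.00696822] yaw -0.10472181042746467 tilt 89.60074738979776 0.02136676662247225
[[ 0.70504758  0.12107839  0.212     ]
 [ 0.71566109 -0.07795392  0.212     ]] 0.19931509565522368 0.05327510281150184
[[ 0.63335117  0.11680518  0.16      ]
 [ 0.64314631 -0.07938993  0.16      ]] 0.19643947512097476 0.04988409334505107
[[ 0.54663609  0.1140069   0.02      ]
 [ 0.55574268 -0.08679433  0.02      ]] 0.20100762252570836 0.045320227583797494
[[0.74153491 0.12860436 0.1       ]
 [0.53051416 0.11425051 0.1       ]] 0.21150836421305594 -1.5028799175322447
[[ 0.7089204   0.190943    0.00446475]
 [ 0.57453249  0.19898936  0.0041771 ]
 [ 0.52016864 -0.14734073  0.00162225]] [[ 0.52813431 -0.08990621  0.00595852]
 [ 1.00275332 -0.08818005  0.00225752]]
```

Spanner: eye (0.589, −0.323), jaw (0.447, −0.264), mid-shank (0.518, −0.293). The measured eye-to-jaw length is 155 mm against 152 given, so it checks. Rack yaw is about +0.05 and the button is near (0.580, −0.109, 0.098). I'll start moving towards the button with the gripper closed and the hand leaning back.

```bash
python3 -m pendant '[[[2.6,-5.5,0.3],[0,0,4],255],[[2.6,-5.5,0.3],[0,0,4],255],[[2.6,-5.5,0.3],[0,0,4],255],[[2.6,-5.5,0.3],[0,0,4],255],[[2.6,-5.5,0.3],[0.1,-2.5,0],255],[[2.6,-5.5,0.3],[0.1,-2.5,0],255],[[2.6,-5.5,0.3],[0.1,-2.5,0],255],[[2.6,-5.5,0.3],[0.1,-2.5,0],255],[[2.6,-5.5,0.3],[0.1,-2.5,0],255],[[2.6,-5.5,0.3],[0.1,-2.5,0],255],[[2.6,-5.5,0.3],[0.1,-2.5,0],255],[[2.6,-5.5,0.3],[0.1,-2.5,0],255]]' 40
python3 - <<'E'
from h import *
T=load('top');S=load('side')
print(onplane(T,[(320.3,179.2)],.099))
from scipy.spatial.transform import Rotation as R
print(R.from_quat(manip.get_obs()['ee_rot']).as_matrix())
for n,c,(x0,y0,x1,y1) in(('top',T,(235,100,340,170)),('side',S,(310,150,385,230))):
    h,s,v=cv2.split(cv2.cvtColor(c['pixels'],cv2.COLOR_RGB2HSV))
    m=((h>5)&(h<18)&(s>180)&(v>150)); k=np.zeros_like(m);k[y0:y1,x0:x1]=1;m&=k&(c['range_z']>0)
    ys,xs=np.nonzero(cv2.erode(m.astype(np.uint8),np.ones((3,3))))
    P=depthpt(c,np.c_[xs,ys]);c0=np.median(P,0);P=P[np.linalg.norm(P-c0,axis=1)<.13]
    for _ in range(4):
        c0=P.mean(0);nn=np.linalg.svd(P-c0)[2][2];nn*=np.sign(nn[2]);r=(P-c0)@nn;P=P[abs(r)<2.5*r.std()]
    print(n,len(P),c0,nn,'yaw',np.arctan2(-nn[1],-nn[0]),'tilt',np.degrees(np.arccos(nn[2])),r.std())
E
```

```text
clock: 1.6
position: [0.4594, -0.0698, 0.2469]
ee_rot: [0.676, 0.715, 0.126, 0.127]
ft_force: [0.2, 0.7, 0.2]
grip_width: 0.0
[[ 0.58153178 -0.10895916  0.099     ]]
[[-0.05467838  0.93469061  0.35123174]
 [ 0.99844193  0.05510328  0.00879381]
 [-0.01113453  0.35116533 -0.93624726]]
top 1665 [0.67324126 0.02198159 0.1841915 ] [-0.63681793 -0.03319376  0.77029935] yaw 0.05207727422981052 tilt 39.619221864990266 0.0018106738447000688
side 1302 [0.6717164  0.01132808 0.18587358] [-0.63288563 -0.03440086  0.77348068] yaw 0.054302133453858564 tilt 39.33251181286449 0.0012899789189744612
```

```bash
python3 -m pendant '[[[4.2,-1.3,-3.0],[0,0,0],255],[[4.2,-1.3,-4.0],[0,0,0],255],[[4.1,-1.3,-3.9],[0,0,0],255],[[0,0,0],[0,0,0],255]]'
```

```text
clock: 2.1
position: [0.5718, -0.1073, 0.1437]
ee_rot: [0.679, 0.714, 0.125, 0.12]
ft_force: [-0.7, -0.3, 0.6]
grip_width: 0.005
```

```bash
python3 -m pendant '[[[1.2,-0.2,-1.0],[0,0,0],255],[[0.2,0,-0.9],[0,0,0],255],[[0,0,-0.4],[0,0,0],255],[[0,0,-0.3],[0,0,0],255]]'
```

```text
clock: 2.6
position: [0.5846, -0.1087, 0.1193]
ee_rot: [0.679, 0.714, 0.127, 0.119]
ft_force: [0.8, -1.0, 0.4]
grip_width: -0.001
```

```bash
python3 -m pendant '[[[0,0,-0.3],[0,0,0],255],[[0,0,-0.3],[0,0,0],255]]'; python3 -m pendant '[[[0,0,-0.3],[0,0,0],255],[[0,0,0],[0,0,0],255]]'
```

```text
clock: 2.85
position: [0.5847, -0.1083, 0.1141]
ee_rot: [0.679, 0.713, 0.128, 0.119]
ft_force: [-0.1, 0.5, 0.3]
grip_width: 0.002
clock: 3.1
position: [0.5845, -0.1082, 0.1108]
ee_rot: [0.679, 0.713, 0.128, 0.119]
ft_force: [0.6, 0.2, -0.0]
grip_width: 0.0
```

```bash
python3 - <<'E'
from h import *
S=cam('side')
im=cv2.cvtColor(S['pixels'],cv2.COLOR_RGB2BGR)[170:300,240:400]
cv2.imwrite('pics/s1.png',cv2.resize(im,None,fx=5,fy=4.6,interpolation=cv2.INTER_CUBIC))
E
```

```text
(no output)
```

View pics/s1.png

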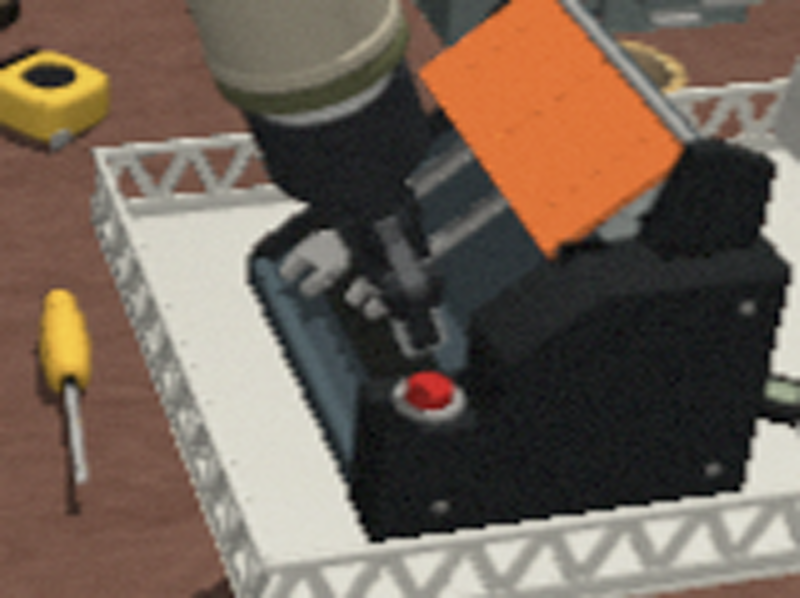

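The fingertips show around (425,355) in the crop, behind or left of the button at (430,390). They are not on it, so I compare with the projected position.

```bash
python3 - <<'E'
from h import *
from scipy.spatial.transform import Rotation as Ro
S=load('side');o=manip.get_obs();R=Ro.from_quat(o['ee_rot']).as_matrix();p=o['position']
tips=[p+R@[0,s,.017] for s in(-.011,0,.011)]
q=proj(S,tips+[[.5815,-.109,.099]]);print(q);print((q-[240,170])*[5,4.6]);print(tips,manip.tcp_to_tips)
T=cam('top')
im=cv2.cvtColor(T['pixels'],cv2.COLOR_RGB2BGR)[90:210,220:350]
cv2.imwrite('pics/t1.png',cv2.resize(im,None,fx=5,fy=5,interpolation=cv2.INTER_CUBIC))
print((proj(T,tips)-[220,90])*5)
E
```

```text
[[324.28295128 256.30820195]
 [328.45783813 254.53452468]
 [332.63281161 252.76119229]
 [325.12620379 253.88097093]]
[[421.41475641 397.01772898]
 [442.28919064 388.85881354]
 [463.16405806 380.70148455]
 [425.63101897 385.85246629]]
[array([ 0.58016769, -0.10844534,  0.09123266]), array([ 0.59048244, -0.10793609,  0.09502036]), array([ 0.60079719, -0.10742683,  0.09880805])] 0.017
[[499.50140116 451.3574648 ]
 [498.65546555 433.14596939]
 [497.8040958  414.88086091]]
```

View pics/t1.png

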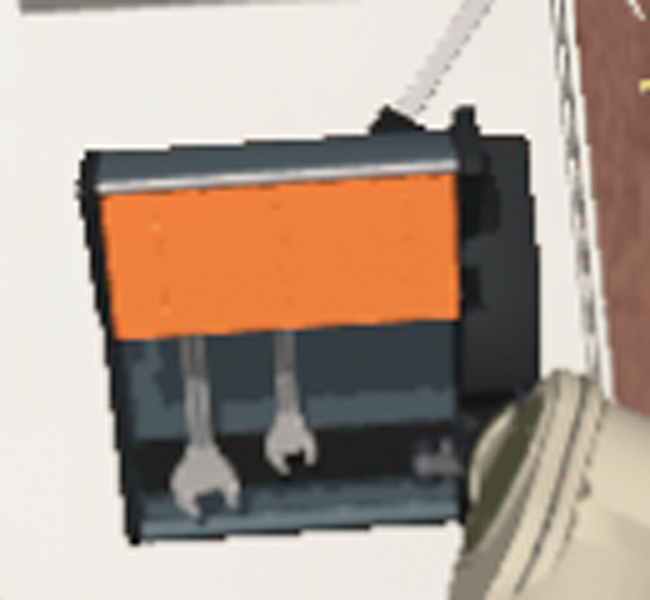

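```bash
python3 - <<'E'
from h import *
S=load('side');T=load('top')
for y in range(232,262,3):
    print(y,[(tuple(np.round(depthpt(S,[(x,y)])[0]*1000).astype(int)), S['pixels'][y,x].tolist()) for x in (318,321,324,327,330)])
E
```

```text
232 [((np.int64(540), np.int64(-168), np.int64(211)), [45, 46, 50]), ((np.int64(545), np.int64(-172), np.int64(213)), [77, 79, 79]), ((np.int64(554), np.int64(-168), np.int64(209)), [64, 66, 66]), ((np.int64(561), np.int64(-165), np.int64(206)), [26, 28, 28]), ((np.int64(626), np.int64(-1), np.int64(82)), [42, 52, 53])]
235 [((np.int64(540), np.int64(-171), np.int64(205)), [24, 26, 26]), ((np.int64(551), np.int64(-157), np.int64(193)), [29, 27, 31]), ((np.int64(559), np.int64(-155), np.int64(191)), [30, 30, 34]), ((np.int64(569), np.int64(-146), np.int64(183)), [28, 30, 31]), ((np.int64(625), np.int64(-8), np.int64(77)), [39, 48, 50])]
238 [((np.int64(548), np.int64(-148), np.int64(179)), [25, 24, 24]), ((np.int64(557), np.int64(-140), np.int64(172)), [21, 21, 27]), ((np.int64(570), np.int64(-123), np.int64(158)), [24, 30, 27]), ((np.int64(581), np.int64(-111), np.int64(148)), [89, 94, 95]), ((np.int64(620), np.int64(-22), np.int64(79)), [51, 58, 63])]
241 [((np.int64(562), np.int64(-106), np.int64(138)), [53, 54, 54]), ((np.int64(564), np.int64(-120), np.int64(148)), [46, 47, 47]), 
[... 1418 characters left out ...]
, np.int64(-101), np.int64(93)), [121, 58, 55])]
256 [((np.int64(564), np.int64(-108), np.int64(94)), [72, 71, 72]), ((np.int64(571), np.int64(-111), np.int64(95)), [95, 37, 34]), ((np.int64(576), np.int64(-118), np.int64(100)), [123, 32, 30]), ((np.int64(583), np.int64(-119), np.int64(100)), [167, 42, 38]), ((np.int64(593), np.int64(-114), np.int64(95)), [129, 91, 88])]
259 [((np.int64(563), np.int64(-114), np.int64(90)), [25, 23, 25]), ((np.int64(569), np.int64(-119), np.int64(93)), [98, 99, 94]), ((np.int64(575), np.int64(-124), np.int64(96)), [104, 86, 84]), ((np.int64(583), np.int64(-122), np.int64(93)), [162, 144, 140]), ((np.int64(591), np.int64(-121), np.int64(92)), [142, 139, 136])]
```

```bash
python3 - <<'E'
from h import *
S=load('side')
im=cv2.cvtColor(S['pixels'],cv2.COLOR_RGB2BGR)[215:270,295:355]
cv2.imwrite('pics/s1z.png',cv2.resize(im,None,fx=10,fy=10,interpolation=cv2.INTER_NEAREST))
E
```

```text
(no output)
```

View pics/s1z.png

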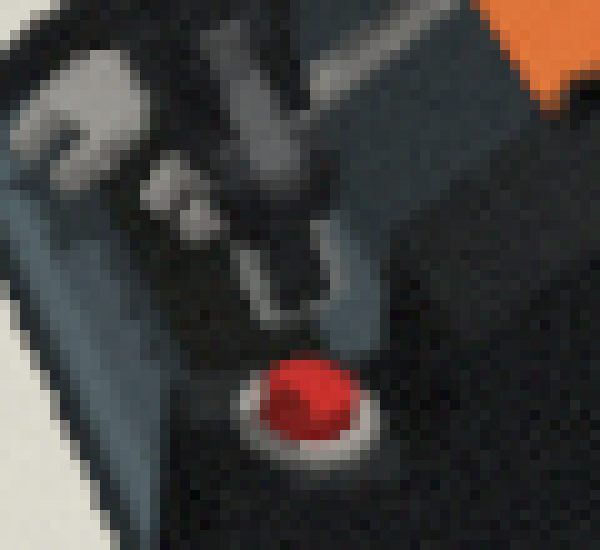

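```bash
python3 -m pendant '[[[0,0,-0.4],[0,0,0],255],[[0,0,-0.4],[0,0,0],255],[[0,0,0],[0,0,0],255]]'; python3 - <<'E'
from h import *
S=cam('side');T=cam('top')
im=cv2.cvtColor(S['pixels'],cv2.COLOR_RGB2BGR)[215:270,295:355]
cv2.imwrite('pics/s2z.png',cv2.resize(im,None,fx=10,fy=10,interpolation=cv2.INTER_NEAREST))
for y in range(226,250,2):
    print(y,[tuple((depthpt(S,[(x,y)])[0]*1000).astype(int).tolist()) for x in (318,321,324,327)])
E
```

```text
clock: 3.58
position: [0.5847, -0.1082, 0.1025]
ee_rot: [0.679, 0.713, 0.128, 0.119]
ft_force: [-0.3, -0.4, 0.7]
grip_width: -0.001
226 [(543, -152, 215), (553, -142, 207), (566, -125, 194), (626, 27, 81)]
228 [(543, -155, 212), (548, -159, 214), (567, -122, 186), (623, 18, 81)]
230 [(543, -157, 208), (548, -163, 211), (555, -161, 209), (621, 11, 80)]
232 [(544, -154, 200), (548, -163, 206), (553, -167, 208), (560, -169, 209)]
234 [(540, -167, 204), (547, -167, 204), (553, -168, 204), (560, -168, 203)]
236 [(540, -170, 201), (547, -169, 200), (554, -168, 198), (564, -159, 190)]
238 [(540, -170, 196), (549, -162, 189), (559, -154, 182), (570, -142, 172)]
240 [(545, -156, 179), (557, -140, 166), (570, -122, 151), (613, -20, 71)]
242 [(549, -143, 164), (564, -120, 145), (571, -122, 145), (581, -113, 137)]
244 [(561, -108, 130), (564, -120, 139), (572, -119, 137), (582, -113, 132)]
246 [(588, -26, 59), (566, -118, 131), (573, -118, 131), (579, -121, 132)]
248 [(587, -30, 56), (568, -114, 122), (573, -118, 125), (607, -43, 63)]
```

View pics/s2z.png

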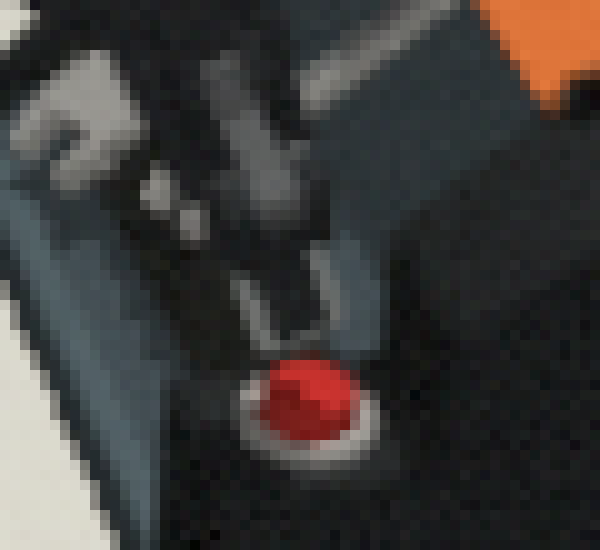

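```bash
python3 - <<'E'
from h import *
S=load('side');T=load('top')
from scipy.spatial.transform import Rotation as Ro
o=manip.get_obs();R=Ro.from_quat(o['ee_rot']).as_matrix();p=o['position']
def tool(q): return np.round(((np.array(q)-p)@R)*1000).astype(int)
for y in range(172,190,2):
    print(y,[tool(depthpt(T,[(x,y)])[0]).tolist() for x in (300,303,306,309,312,315)])
# side cloud near the tool
ys,xs=np.mgrid[150:262,270:345];px=np.c_[xs.ravel(),ys.ravel()]
P=depthpt(S,px);Q=((P-p)@R)*1000
k=(S['range_z'][px[:,1],px[:,0]]>0)&(abs(Q[:,0])<60)&(abs(Q[:,1])<60)&(Q[:,2]<60)&(Q[:,2]>-150)
for z in range(-120,40,8):
    m=k&(Q[:,2]>=z)&(Q[:,2]<z+8)
    if m.sum()>2: print(z,m.sum(),np.percentile(Q[m,0],[5,50,95]).round(),np.percentile(Q[m,1],[5,50,95]).round())
print(S['origin'],p)
im=cv2.cvtColor(S['pixels'],cv2.COLOR_RGB2BGR);cv2.imwrite('pics/s2.png',im)
E
```

```text
172 [[56, 17, 49], [47, 17, 42], [38, 16, 45], [29, 15, 42], [22, 17, 20], [12, 16, 20]]
174 [[57, 11, 45], [48, 11, 40], [38, 10, 44], [28, 9, 48], [22, 11, 20], [13, 10, 20]]
176 [[57, 5, 42], [48, 4, 43], [39, 4, 40], [29, 3, 41], [22, 5, 17], [31, 22, -151]]
178 [[57, -2, 47], [59, 14, -104], [51, 13, -104], [42, 13, -101], [32, 10, -83], [37, 23, -205]]
180 [[58, -8, 43], [59, 9, -107], [51, 8, -104], [43, 7, -102], [37, 10, -131], [39, 20, -225]]
182 [[58, -15, 50], [60, 4, -109], [52, 4, -115], [44, 4, -120], [39, 6, -146], [39, 15, -225]]
184 [[58, -21, 53], [60, -1, -113], [52, -2, -115], [44, -2, -118], [39, 1, -143], [40, 12, -236]]
186 [[58, -28, 59], [60, -7, -108], [52, -8, -106], [43, -9, -101], [38, -5, -135], [41, 8, -242]]
188 [[57, -36, 68], [48, -36, 68], [38, -37, 69], [29, -38, 67], [25, -31, 12], [51, 16, -334]]
-120 61 [-56. -43.   9.] [-19.  -4.  15.]
-112 76 [-59. -52. -13.] [-16.  -6.  14.]
-104 29 [-59. -19. -14.] [-17.  -0.  15.]
-96 30 [-53. -16.  -8.] [-18.  -8.  13.]
-88 30 [-46. -15. -11.] [-16.  -7.  14.]
-80 5 [-39. -37. -12.] [-13. -12.   3.]
-72 17 [-33. -29. -13.] [-13.  -5.   7.]
-64 4 [-8. -7.  5.] [-14. -13. -13.]
-56 4 [-14. -13. -11.] [-1.  3.  5.]
-48 18 [-13. -11.  -5.] [-12.  -4.   5.]
-40 26 [-13.  -9.  -3.] [-11.  -1.   9.]
-32 23 [-12.  -8.  11.] [-11.  -0.  53.]
-24 109 [-21.   3.  20.] [18. 42. 55.]
-16 52 [-23.  -4.  22.] [28. 31. 39.]
-8 61 [-23.  -5.  18.] [-13.  25.  37.]
0 177 [-22.  -3.  19.] [-35. -17.  28.]
8 85 [-24. -12.  16.] [-33.   8.  31.]
16 76 [-23.  -8.  20.] [ 3. 15. 29.]
24 3 [-24. -23. -22.] [26. 30. 31.]
32 5 [48. 52. 57.] [3. 5. 8.]
[ 0.30522362 -0.90774738  0.76351183] [ 0.58490541 -0.10829251  0.10280719]
```

View pics/s2.png

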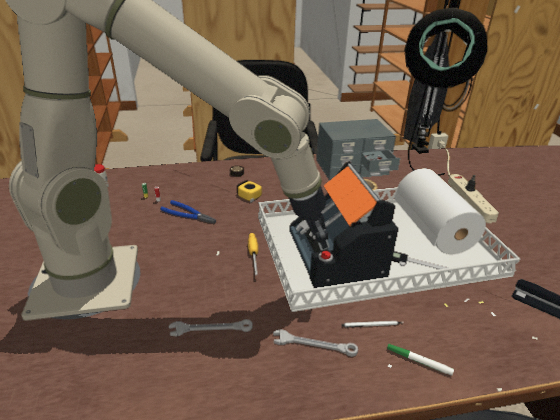

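The finger cloud follows the tool axis, but its tips lie about 28 mm behind the reported TCP instead of 17 mm ahead of it. The zero force agrees with that. I'll trust sight and touch and keep going down carefully.

```bash
python3 -m pendant '[[[0.6,0,-0.6],[0,0,0],255],[[0.6,0,-0.6],[0,0,0],255],[[0,0,0],[0,0,0],255]]'; python3 - <<'E'
from h import *
S=cam('side')
im=cv2.cvtColor(S['pixels'],cv2.COLOR_RGB2BGR)[215:270,295:355]
cv2.imwrite('pics/s3z.png',cv2.resize(im,None,fx=10,fy=10,interpolation=cv2.INTER_NEAREST))
for y in range(242,258,2):
    print(y,[tuple((depthpt(S,[(x,y)])[0]*1000).astype(int).tolist()) for x in (321,324,327,330)])
E
```

```text
clock: 4.05
position: [0.5975, -0.1083, 0.091]
ee_rot: [0.678, 0.713, 0.128, 0.12]
ft_force: [-0.1, -0.3, -0.2]
grip_width: 0.003
242 [(563, -122, 146), (555, -168, 182), (566, -156, 172), (579, -139, 157)]
244 [(595, -28, 66), (562, -150, 162), (573, -139, 152), (586, -121, 137)]
246 [(594, -31, 62), (574, -116, 129), (580, -120, 131), (587, -120, 131)]
248 [(592, -39, 62), (575, -113, 121), (580, -120, 125), (588, -120, 124)]
250 [(591, -43, 58), (576, -113, 114), (581, -119, 119), (588, -120, 118)]
252 [(573, -101, 100), (579, -104, 101), (581, -119, 113), (599, -91, 89)]
254 [(570, -109, 100), (577, -112, 101), (584, -113, 102), (595, -104, 93)]
256 [(570, -111, 95), (576, -116, 98), (583, -118, 100), (593, -112, 93)]
```

View pics/s3z.png

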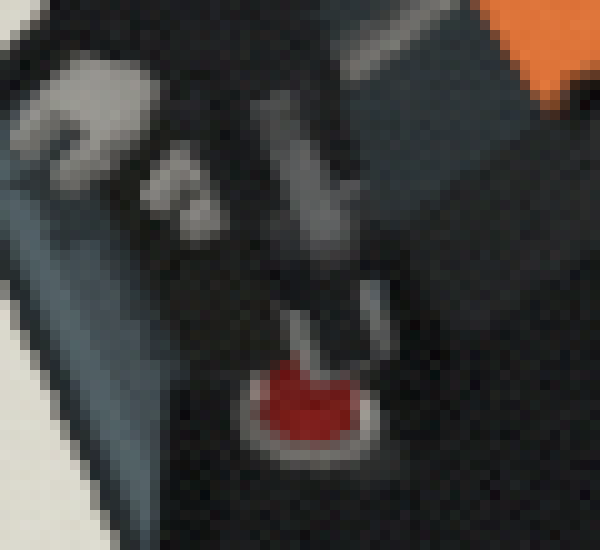

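```bash
python3 -m pendant '[[[0,0,-0.8],[0,0,0],255],[[0,0,-0.2],[0,0,0],255],[[0,0,-0.2],[0,0,0],255]]'; python3 -m pendant '[[[0,0,-0.3],[0,0,0],255]]';python3 -m pendant '[[[0,0,-0.3],[0,0,0],255]]'
```

```text
clock: 4.47
position: [0.5984, -0.1086, 0.0803]
ee_rot: [0.678, 0.713, 0.13, 0.12]
ft_force: [-11.8, 1.8, 22.4]
grip_width: -0.006
clock: 4.6
position: [0.5996, -0.1088, 0.0795]
ee_rot: [0.679, 0.713, 0.131, 0.121]
ft_force: [-26.5, 4.8, 51.5]
grip_width: -0.002
clock: 4.72
position: [0.6017, -0.1092, 0.0795]
ee_rot: [0.679, 0.712, 0.134, 0.122]
ft_force: [-22.9, 3.7, 44.7]
grip_width: -0.002
```

```bash
python3 -m pendant '[[[-0.2,0,0.6],[0,0,0],255],[[0,0,0.3],[0,0,0],255]]'; python3 - <<'E'
from h import *
S=cam('side','s4.png')
im=cv2.cvtColor(S['pixels'],cv2.COLOR_RGB2BGR)[205:270,285:355]
cv2.imwrite('pics/s4z.png',cv2.resize(im,None,fx=9,fy=9,interpolation=cv2.INTER_NEAREST))
T=cam('top','t4.png')
E
```

```text
clock: 4.97
position: [0.6005, -0.1094, 0.0899]
ee_rot: [0.679, 0.712, 0.135, 0.122]
ft_force: [0.9, 0.5, -0.7]
grip_width: 0.001
```

View pics/s4z.png

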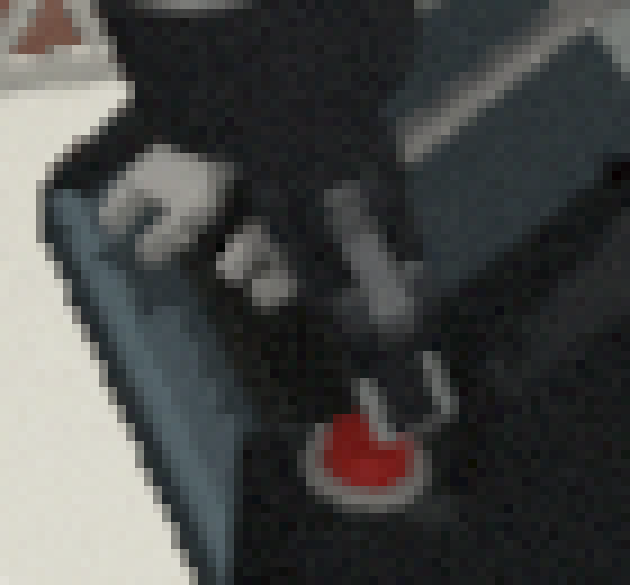

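View pics/t4.png

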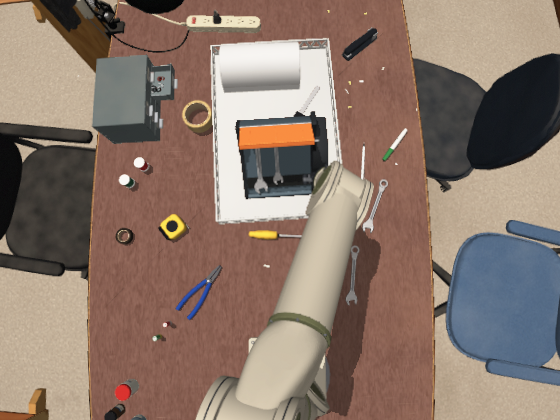

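The cover is swinging open; it shows foreshortened at (275,135). The button bottomed out and sprang back. Touch puts the shut fingertips about 18–25 mm behind the reported TCP. Now I retreat and check the joints.

```bash
python3 -m pendant '[[[-3,-1,4],[0,0,0],255],[[-3,-4,3],[0,4,-6],0],[[-1.5,-5,0],[0,6,-6],0],[[0,-5,0],[0,6,-6],0],[[0,-3,-1],[0,4,-6],0],[[0,0,0],[0,0,0],0]]'; python3 - <<'E'
from h import *
from scipy.spatial.transform import Rotation as Ro
o=manip.get_obs();print(o['joint_pos'].round(3));print(Ro.from_quat(o['ee_rot']).as_matrix().round(3))
E
```

```text
clock: 5.82
position: [0.5231, -0.2835, 0.1499]
ee_rot: [0.821, 0.571, -0.008, 0.023]
ft_force: [0.5, 0.5, 0.2]
grip_width: 0.999
[-0.474  0.499  1.145  1.706 -0.451  1.209  1.988]
[[ 0.348  0.937  0.013]
 [ 0.937 -0.347 -0.047]
 [-0.04   0.028 -0.999]]
```

```bash
python3 -m pendant '[[[-0.5,-0.9,-3],[2.7,0.7,-2.3],0],[[0,0,-2],[0,0,0],0],[[0,0,0],[0,0,0],0]]'; python3 - <<'E'
from h import *
from scipy.spatial.transform import Rotation as Ro
o=manip.get_obs();print(o['joint_pos'].round(3));print(Ro.from_quat(o['ee_rot']).as_matrix().round(3))
S=cam('side','s5.png');T=cam('top','t5.png')
im=cv2.cvtColor(T['pixels'],cv2.COLOR_RGB2BGR)[95:210,225:345]
cv2.imwrite('pics/t5z.png',cv2.resize(im,None,fx=5,fy=5,interpolation=cv2.INTER_CUBIC))
im=cv2.cvtColor(S['pixels'],cv2.COLOR_RGB2BGR)[270:360,270:370]
cv2.imwrite('pics/s5z.png',cv2.resize(im,None,fx=6,fy=6,interpolation=cv2.INTER_CUBIC))
im=cv2.cvtColor(S['pixels'],cv2.COLOR_RGB2BGR)[150:280,280:410]
cv2.imwrite('pics/s5r.png',cv2.resize(im,None,fx=4.6,fy=4.6,interpolation=cv2.INTER_CUBIC))
E
```

```text
clock: 6.2
position: [0.5184, -0.2902, 0.0981]
ee_rot: [0.831, 0.556, 0.0, -0.0]
ft_force: [0.2, 0.3, 1.0]
grip_width: 1.0
[-0.367  0.569  1.068  1.728 -0.539  1.173  2.033]
[[ 0.381  0.925  0.   ]
 [ 0.925 -0.381  0.001]
 [ 0.001 -0.    -1.   ]]
```

View pics/t5z.png

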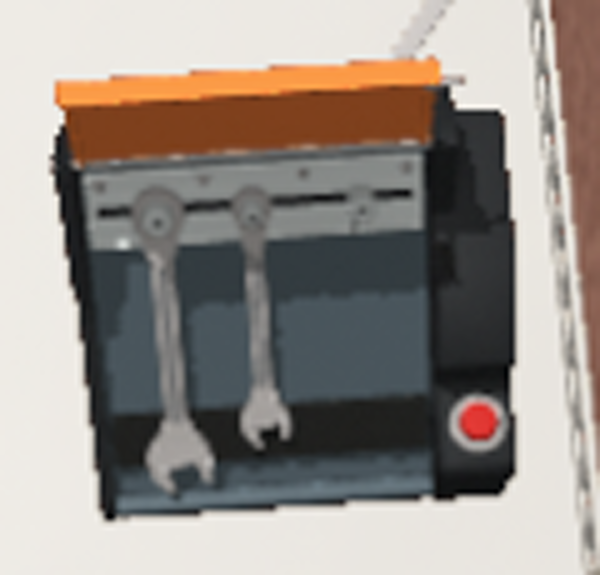

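View pics/s5z.png

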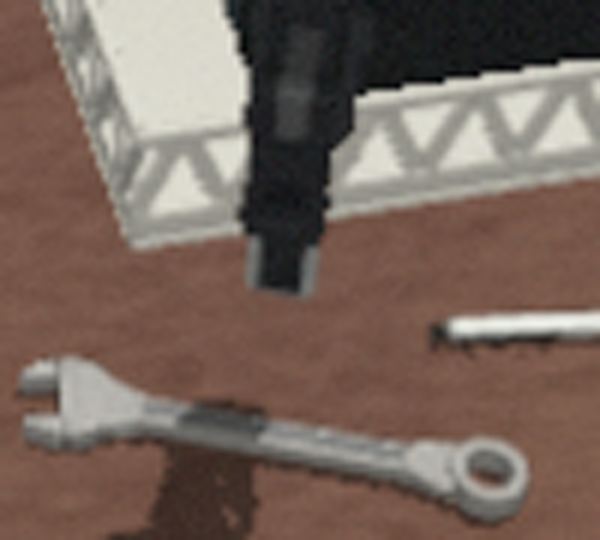

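View pics/s5r.png

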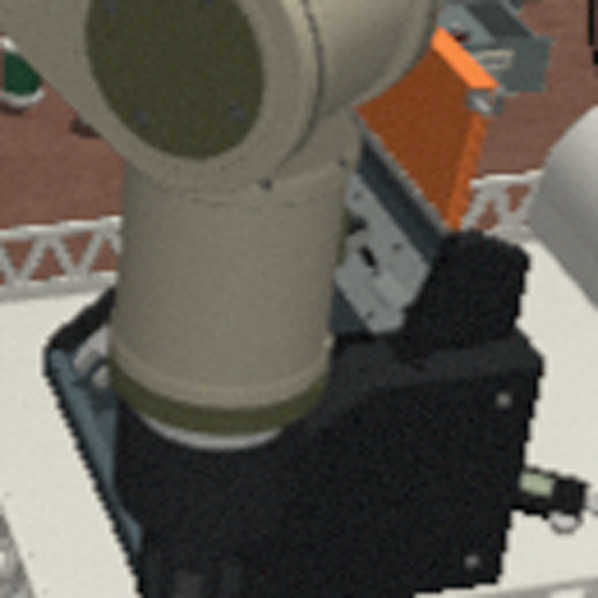

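The top view shows the cover upright and the empty peg at about (363,205) in the crop, just right of its index line. Next, fingertip height and a finer peg measurement.

```bash
python3 - <<'E'
from h import *
from scipy.spatial.transform import Rotation as Ro
S=load('side');T=load('top')
o=manip.get_obs();R=Ro.from_quat(o['ee_rot']).as_matrix();p=o['position']
for y in range(296,322,2):
    print(y,[((depthpt(S,[(x,y)])[0]-p)@R*1000).astype(int).tolist() for x in (312,315,318,321)])
im=cv2.cvtColor(T['pixels'],cv2.COLOR_RGB2BGR)[120:150,235:315]
cv2.imwrite('pics/t5p.png',cv2.resize(im,None,fx=10,fy=10,interpolation=cv2.INTER_CUBIC))
E
```

```text
296 [[-70, -11, -107], [-68, -6, -106], [-69, -1, -108], [-69, 3, -109]]
298 [[-71, -11, -103], [-70, -6, -103], [-71, 0, -105], [-69, 4, -104]]
300 [[-70, -11, -96], [-52, -7, -81], [-51, -2, -81], [-71, 4, -101]]
302 [[-71, -11, -93], [-62, -6, -85], [-58, -1, -83], [-72, 5, -98]]
304 [[-72, -10, -89], [-66, -5, -84], [-66, 0, -85], [-71, 5, -91]]
306 [[-71, -10, -83], [-72, -4, -85], [-69, 0, -83], [-70, 5, -86]]
308 [[-70, -10, -77], [-72, -4, -81], [-74, 0, -84], [-73, 6, -84]]
310 [[-48, -11, -50], [-55, -5, -58], [-52, 0, -56], [-71, 6, -77]]
312 [[-48, -11, -45], [-55, -5, -53], [-54, 0, -53], [-47, 5, -47]]
314 [[-48, -11, -39], [-53, -5, -46], [-56, 0, -50], [-48, 5, -43]]
316 [[-54, -10, -40], [-53, -4, -41], [-55, 1, -44], [-49, 6, -39]]
318 [[71, -20, 97], [-49, -4, -30], [-54, 1, -37], [-47, 6, -32]]
320 [[64, -19, 96], [66, -12, 97], [70, -6, 99], [70, 0, 97]]
```

View pics/t5p.png

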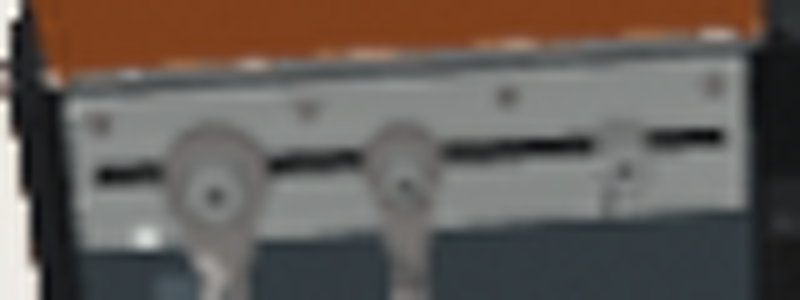

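```bash
cat > rack.py <<'E'
from h import *
psi=.053;a=np.radians(40)
X=np.array([np.cos(a)*np.cos(psi),np.cos(a)*np.sin(psi),np.sin(a)])   # up slope
Y=np.array([-np.sin(psi),np.cos(psi),0]);Z=np.cross(X,Y)
F=np.c_[X,Y,Z]
def onrail(c,px,d,h): # plane Z.p=d+h
    r=rays(c,px);o=np.asarray(c['origin']);return o+r*((d+h-Z@o)/(r@Z))[:,None]
E
python3 - <<'E'
from rack import *
T=load('top')
f=lambda p,o=(235,120),k=10:((np.array(p)+.5)/k-.5+np.array(o))
# rail surface patches (zoom coords) -> depth plane
pts=[(x,y) for x in range(262,308) for y in range(128,142)]
hsv=cv2.cvtColor(T['pixels'],cv2.COLOR_RGB2HSV)
ok=[p for p in pts if hsv[p[1],p[0],1]<40 and 110<hsv[p[1],p[0],2]<190 and T['range_z'][p[1],p[0]]>0]
P=depthpt(T,ok);d=P@Z;print(len(ok),np.percentile(d,[10,25,50,75,90]))
m=abs(d-np.median(d))<.004;P=P[m];c0=P.mean(0);n=np.linalg.svd(P-c0)[2][2];n*=np.sign(n[2]);print('n',n,Z,'d',(P@Z).mean(),(P@Z).std())
np.save('/tmp/d.npy',(P@Z).mean())
d=(P@Z).mean()
# nominal d: button-based origin
org=np.array([.5815,-.109,.099])-np.array([[np.cos(psi),-np.sin(psi),0],[np.sin(psi),np.cos(psi),0],[0,0,1]])@[-.078,-.125,.096]
print('rack org',org)
for nm,p,h in(('L',(215,195),.0245),('M',(405,185),.0245),('R',(625,170),.0245),('idx top',(614,185),0),('idx bot',(609,212),0),('slotL',(100,177),0),('slotR',(722,136),0),('railRtop',(745,50),0),('railRbot',(745,210),0),('railLtop',(68,95),0),('railLbot',(82,248),0),):
    q=onrail(T,[f(p)],d,h)[0];print(nm,q.round(4),'slope xyz',(F.T@q).round(4),'rel org',(F.T@(q-org)).round(4))
E
```

```text
501 [-0.33609254 -0.33483732 -0.33335118 -0.33164291 -0.32426233]
n [-0.64846167 -0.03501995  0.76044136] [-0.64188503 -0.0340518   0.76604444] d -0.33364860178969896 0.0016875434952252153
rack org [0.65276858 0.01995654 0.003     ]
L [0.6837 0.0774 0.1727] slope xyz [ 0.6372  0.0411 -0.3091] rel org [0.1351 0.0557 0.1082]
M [0.686  0.0233 0.1722] slope xyz [ 0.6364 -0.013  -0.3091] rel org [0.1343 0.0016 0.1082]
R [ 0.6895 -0.0394  0.1724] slope xyz [ 0.6366 -0.0759 -0.3091] rel org [ 0.1346 -0.0612  0.1082]
idx top [ 0.695  -0.0373  0.1451] slope xyz [ 0.6234 -0.0741 -0.3336] rel org [ 0.1213 -0.0594  0.0837]
idx bot [ 0.6886 -0.0358  0.1398] slope xyz [ 0.6152 -0.0723 -0.3336] rel org [ 0.1131 -0.0576  0.0837]
slotL [0.6968 0.1121 0.1533] slope xyz [ 0.6362  0.075  -0.3336] rel org [0.1341 0.0897 0.0837]
slotR [ 0.7066 -0.0687  0.1534] slope xyz [ 0.6363 -0.1061 -0.3336] rel org [ 0.1342 -0.0914  0.0837]
railRtop [ 0.7265 -0.075   0.1698] slope xyz [ 0.6619 -0.1133 -0.3336] rel org [ 0.1598 -0.0987  0.0837]
railRbot [ 0.6891 -0.0759  0.1385] slope xyz [ 0.6131 -0.1123 -0.3336] rel org [ 0.111  -0.0976  0.0837]
railLtop [0.7159 0.1198 0.1696] slope xyz [ 0.6615  0.0817 -0.3336] rel org [0.1594 0.0964 0.0837]
railLbot [0.6801 0.1186 0.1396] slope xyz [ 0.6148  0.0824 -0.3336] rel org [0.1127 0.0971 0.0837]
```

The rail, slot, dots and index line agree with the given sizes. The peg tip is about (0.6895, −0.0394, 0.172), roughly 2.5 mm right of its mark. Now the grasp: I part-close the fingers and lower.

```bash
python3 -m pendant '[[[0,-0.3,-4],[0,0,0],165],[[0,0,-4],[0,0,0],165],[[0,0,-1.8],[0,0,0],165],[[0,0,-0.5],[0,0,0],165],[[0,0,0],[0,0,0],165]]'; python3 - <<'E'
from h import *
S=cam('side');T=cam('top')
im=cv2.cvtColor(S['pixels'],cv2.COLOR_RGB2BGR)[290:360,270:370]
cv2.imwrite('pics/s6z.png',cv2.resize(im,None,fx=7,fy=7,interpolation=cv2.INTER_CUBIC))
im=cv2.cvtColor(T['pixels'],cv2.COLOR_RGB2BGR)[165:240,330:410]
cv2.imwrite('pics/t6z.png',cv2.resize(im,None,fx=7,fy=7,interpolation=cv2.INTER_CUBIC))
E
```

```text
clock: 6.92
position: [0.5249, -0.2922, 0.0012]
ee_rot: [0.829, 0.56, 0.005, 0.005]
ft_force: [-0.5, -0.5, 0.3]
grip_width: 0.353
```

View pics/s6z.png

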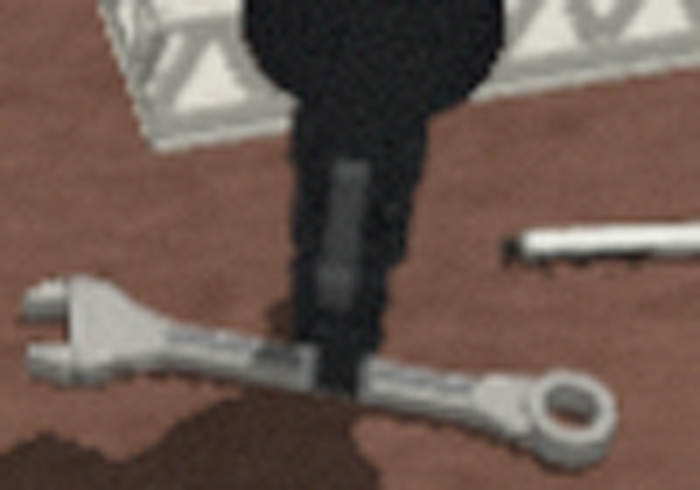

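View pics/t6z.png

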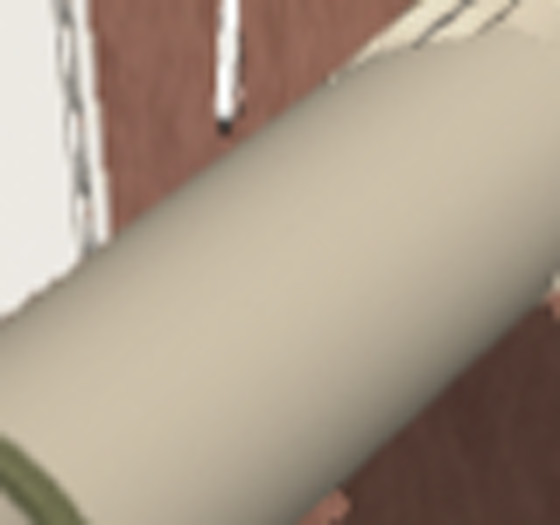

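```bash
python3 - <<'E'
from h import *
from scipy.spatial.transform import Rotation as Ro
S=load('side')
o=manip.get_obs();R=Ro.from_quat(o['ee_rot']).as_matrix();p=o['position']
print(R.round(3), o['joint_pos'].round(2))
for y in range(330,350,2):
    print(y,[(depthpt(S,[(x,y)])[0]*1000).astype(int).tolist() for x in (315,317,319,321)])
for tz in (-.037,-.03,-.025,-.02,-.015): print(tz,proj(S,[p+R@[-.03,0,tz],p+R@[-.015,0,tz]]).round(1).tolist())
E
```

```text
[[ 0.374  0.927  0.014]
 [ 0.927 -0.374 -0.003]
 [ 0.002  0.014 -1.   ]] [-0.28  0.68  0.95  1.79 -0.66  1.01  2.11]
330 [[492, -350, 115], [497, -349, 113], [500, -352, 115], [503, -353, 117]]
332 [[494, -346, 104], [498, -348, 106], [500, -352, 110], [503, -356, 114]]
334 [[496, -342, 95], [499, -343, 95], [502, -349, 101], [505, -351, 103]]
336 [[496, -341, 88], [500, -344, 90], [503, -345, 91], [507, -347, 92]]
338 [[500, -332, 71], [504, -333, 71], [507, -335, 72], [509, -341, 79]]
340 [[506, -316, 45], [510, -317, 46], [507, -336, 68], [511, -339, 70]]
342 [[506, -317, 40], [511, -316, 38], [514, -320, 42], [520, -315, 35]]
344 [[507, -316, 32], [511, -315, 31], [514, -319, 34], [520, -314, 28]]
346 [[509, -310, 19], [512, -314, 24], [515, -318, 27], [521, -315, 23]]
348 [[513, -301, 2], [517, -301, 0], [522, -300, 0], [527, -300, -2]]
-0.037 [[318.5, 343.4], [319.4, 337.8]]
-0.03 [[318.3, 345.7], [319.2, 340.1]]
-0.025 [[318.2, 347.3], [319.1, 341.7]]
-0.02 [[318.1, 348.9], [318.9, 343.3]]
-0.015 [[317.9, 350.5], [318.8, 344.9]]
```

```bash
python3 -m pendant '[[[0,0,-1.2],[0.2,0.8,0],165],[[0,0,0],[0,0,0],200],[[0,0,0],[0,0,0],225]]' 30; python3 -m pendant '[[[0,0,-0.2],[0,0,0],225],[[0,0,0],[0,0,0],255]]'
```

```text
clock: 7.4
position: [0.526, -0.293, -0.0098]
ee_rot: [0.829, 0.559, 0.0, 0.0]
ft_force: [-0.7, 0.2, 6.8]
grip_width: 0.124
clock: 7.65
position: [0.5261, -0.2933, -0.0094]
ee_rot: [0.829, 0.559, 0.001, 0.0]
ft_force: [0.5, -0.2, -1.4]
grip_width: 0.124
```

```bash
python3 -m pendant '[[[0,0,0],[0,0,0],255],[[0,0,3],[0,0,0],255],[[0,0,3],[0,0,0],255],[[0,0,0],[0,0,0],255]]' 60; python3 - <<'E'
from h import *
S=cam('side');T=cam('top')
im=cv2.cvtColor(S['pixels'],cv2.COLOR_RGB2BGR)[270:360,265:375]
cv2.imwrite('pics/s7z.png',cv2.resize(im,None,fx=7,fy=6.5,interpolation=cv2.INTER_CUBIC))
E
```

```text
clock: 8.15
position: [0.5254, -0.2931, 0.0511]
ee_rot: [0.829, 0.559, 0.0, -0.0]
ft_force: [-0.2, 0.6, -1.3]
grip_width: 0.108
```

View pics/s7z.png

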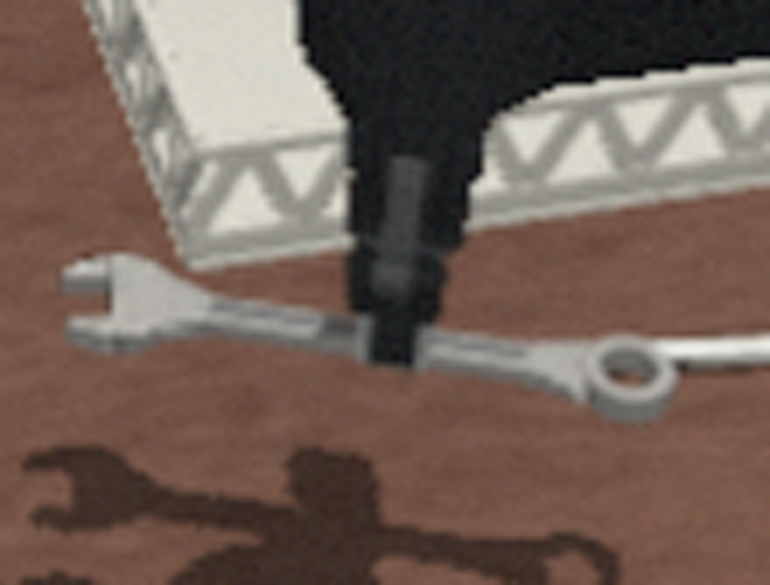

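The spanner is held level in the grip. Next I compute the turn and shift to hover over the peg along its axis.

```bash
cat > plan.py <<'E'
from rack import *
from scipy.spatial.transform import Rotation as Ro
import sys
Rt=np.c_[Y,X,-Z]
EYE=np.array([0,.0696,-.015])
TIP=np.array([.6895,-.0394,.1724])
def go(h,eye=EYE,tip=TIP,k=1):
    o=manip.get_obs();R=Ro.from_quat(o['ee_rot']).as_matrix();p=o['position']
    rv=Ro.from_matrix(Rt@R.T).as_rotvec()
    tgt=tip+h*Z-Rt@eye
    print('rotvec deg',np.degrees(rv).round(2),'shift cm',((tgt-p)*100).round(2),'tgt',tgt.round(4),'j',o['joint_pos'].round(2))
    e=p+R@eye;print('eye now, place-rel mm',((e-tip)@F*1000).round(1))
E
python3 -c "
from plan import *
go(.06)"
```

```text
rotvec deg [ -6.76 -39.94  23.95] shift cm [ 8.3  24.83 11.32] tgt [ 0.6074 -0.0438  0.1621] j [-0.32  0.64  1.    1.75 -0.6   1.1   2.07]
eye now, place-rel mm [-158.1 -273.1   -9.2]
```

```bash
python3 -m pendant '[[[0,0,5],[-0.85,-5,3],255],[[0,0,5],[-0.85,-5,3],255],[[0,1,5],[-0.85,-5,3],255],[[1,4,1],[-0.85,-5,3],255],[[1,4,0],[-0.85,-5,3],255],[[1,4,0],[-0.85,-5,3],255],[[1,4,0],[-0.85,-5,3],255],[[1,4,0],[-0.85,-5,3],255]]'; python3 -c "
from plan import *
go(.06)"
```

```text
clock: 9.25
position: [0.5627, -0.098, 0.2021]
ee_rot: [0.661, 0.68, 0.228, 0.222]
ft_force: [0.1, -1.8, -2.2]
grip_width: 0.106
rotvec deg [ 0.17 -2.93  1.38] shift cm [ 4.47  5.43 -4.  ] tgt [ 0.6074 -0.0438  0.1621] j [-0.71 -0.36  0.76  2.23  0.34  0.54  1.47]
eye now, place-rel mm [-10.  -52.9 117.6]
```

```bash
python3 -m pendant '[[[2.2,2.7,-1],[0,-1.5,0.7],255],[[2.2,2.7,-1],[0,-1.4,0.7],255],[[0,0,-1],[0,0,0],255],[[0,0,0],[0,0,0],255]]'; python3 - <<'E'
from plan import *
go(.06)
S=cam('side','s8.png');T=cam('top','t8.png')
im=cv2.cvtColor(T['pixels'],cv2.COLOR_RGB2BGR)[95:210,225:345]
cv2.imwrite('pics/t8z.png',cv2.resize(im,None,fx=5,fy=5,interpolation=cv2.INTER_CUBIC))
im=cv2.cvtColor(S['pixels'],cv2.COLOR_RGB2BGR)[130:270,260:410]
cv2.imwrite('pics/s8z.png',cv2.resize(im,None,fx=5,fy=4.2,interpolation=cv2.INTER_CUBIC))
E
```

```text
clock: 9.75
position: [0.6035, -0.0393, 0.1658]
ee_rot: [0.645, 0.685, 0.246, 0.234]
ft_force: [-0.4, 0.8, -2.1]
grip_width: 0.107
rotvec deg [ 0.22 -0.3  -0.36] shift cm [ 0.39 -0.44 -0.37] tgt [ 0.6074 -0.0438  0.1621] j [-0.81 -0.19  0.79  2.26  0.28  0.34  1.42]
eye now, place-rel mm [-0.3  5.1 64.8]
```

View pics/t8z.png

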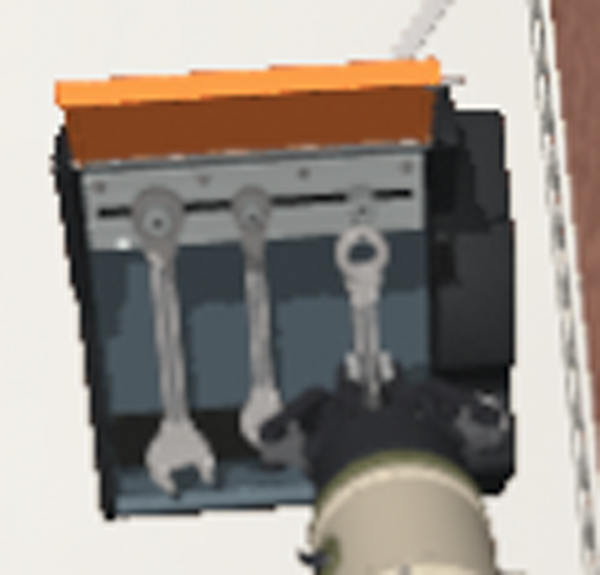

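View pics/s8z.png

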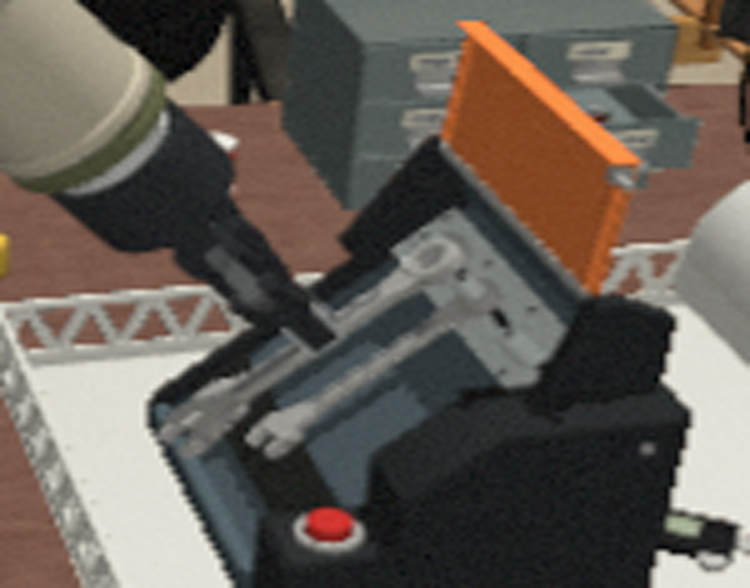

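```bash
python3 - <<'E'
from h import *
S=load('side');T=load('top')
im=cv2.cvtColor(T['pixels'],cv2.COLOR_RGB2BGR)[125:165,280:320]
a=cv2.resize(im,(400,400),interpolation=cv2.INTER_CUBIC)
im=cv2.cvtColor(S['pixels'],cv2.COLOR_RGB2BGR)[175:215,330:370]
b=cv2.resize(im,(400,400),interpolation=cv2.INTER_CUBIC)
cv2.imwrite('pics/z8.png',np.hstack([a,b]))
E
```

```text
(no output)
```

View pics/z8.png

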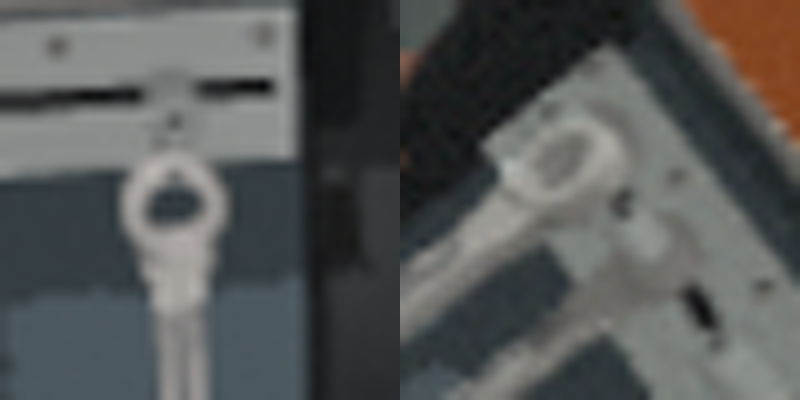

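```bash
python3 - <<'E'
from plan import *
S=load('side');T=load('top')
f=lambda p,o,k:((np.array(p)+.5)/k-.5+np.array(o))
def tri(a,b):
    d1=rays(T,[a])[0];d2=rays(S,[b])[0];d1/=np.linalg.norm(d1);d2/=np.linalg.norm(d2)
    o1,o2=T['origin'],S['origin'];t=np.linalg.lstsq(np.c_[d1,-d2],o2-o1,rcond=None)[0]
    p,q=o1+t[0]*d1,o2+t[1]*d2;return (p+q)/2,np.linalg.norm(p-q)
a=f((175,199),(280,125),10);b=f((168,160),(330,175),10)
e,g=tri(a,b);print('eye tri',e,g,'rel tip mm',((e-TIP)@F*1000).round(1))
o=manip.get_obs();R=Ro.from_quat(o['ee_rot']).as_matrix();p=o['position']
print('eye in tool',((e-p)@R).round(4),'pred',(p+R@EYE).round(4))
print('peg tip in side',proj(S,[TIP,TIP-.0245*Z]),(proj(S,[TIP])-[330,175])*10)
d=np.load('/tmp/d.npy')
for h in(.055,.06,.065,.07): print(h,((onrail(T,[a],TIP@Z,h)[0]-TIP)@F*1000).round(1),((onrail(S,[b],TIP@Z,h)[0]-TIP)@F*1000).round(1))
# ring depth
for c,q in((T,(292,145)),(T,(302,145)),(T,(297,151)),(S,(343,196)),(S,(351,188))): print(((depthpt(c,[q])[0]-TIP)@F*1000).round(1))
E
```

```text
eye tri [ 0.6452324  -0.03619327  0.22861449] 0.002103808235427329 rel tip mm [ 2.4  5.5 71.4]
eye in tool [ 0.0006  0.0708 -0.0207] pred [ 0.648  -0.0367  0.2235]
peg tip in side [[361.80658535 209.2340604 ]
 [366.7103952  214.80026775]] [[318.06585348 342.34060402]]
0.055 [-2.8  4.3 55. ] [ 0.2 27.5 55. ]
0.06 [-0.9  4.6 60. ] [ 0.6 21.  60. ]
0.065 [ 1.1  4.9 65. ] [ 0.9 14.5 65. ]
0.07 [ 3.   5.3 70. ] [ 1.3  8.  70. ]
[ 2.6 18.9 70.7]
[-38.4 -15.7 -30.6]
[-15.5   6.1  70.7]
[-12.8   0.3  69.4]
[  9.1 113.2 -14.3]
```

```bash
python3 - <<'E'
from plan import *
print((F@[-.001,-.0054,-.047]*100).round(2))
S=load('side')
im=cv2.cvtColor(S['pixels'],cv2.COLOR_RGB2BGR)[190:230,340:380]
cv2.imwrite('pics/z8s.png',cv2.resize(im,(600,600),interpolation=cv2.INTER_CUBIC))
E
```

```text
[ 2.97 -0.38 -3.66]
```

View pics/z8s.png

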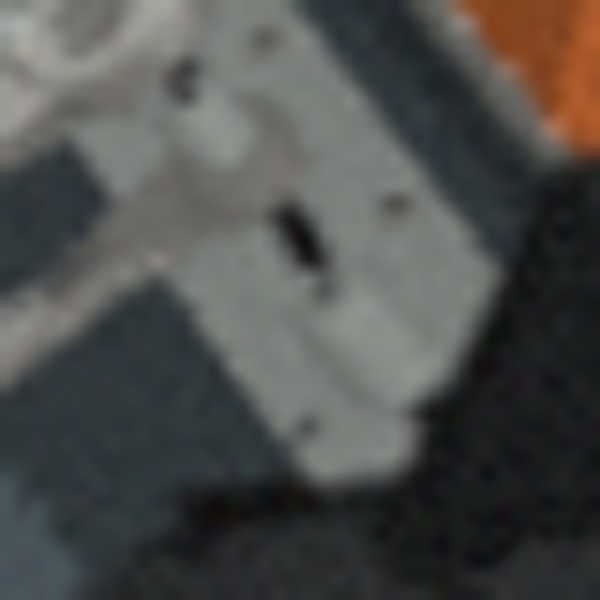

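```bash
python3 - <<'E'
from plan import *
S=load('side')
q=onrail(S,[(361.0,208.7)],TIP@Z,0)[0];print('peg tip by side, same plane, rel TIP mm',((q-TIP)@F*1000).round(1))
E
python3 -m pendant '[[[0.7,-0.2,-0.8],[0.2,-0.3,-0.3],255],[[0.8,-0.2,-1],[0,0,0],255],[[0.8,0,-1],[0,0,0],255],[[0.7,0,-0.8],[0,0,0],255],[[0,0,0],[0,0,0],255]]'
python3 - <<'E'
from plan import *
go(.018)
S=cam('side');T=cam('top')
im=cv2.cvtColor(T['pixels'],cv2.COLOR_RGB2BGR)[120:160,280:320]
a=cv2.resize(im,(400,400),interpolation=cv2.INTER_CUBIC)
im=cv2.cvtColor(S['pixels'],cv2.COLOR_RGB2BGR)[185:225,340:380]
b=cv2.resize(im,(400,400),interpolation=cv2.INTER_CUBIC)
cv2.imwrite('pics/z9.png',np.hstack([a,b]))
E
```

```text
peg tip by side, same plane, rel TIP mm [-0.8  3.5  0. ]
clock: 10.48
position: [0.6354, -0.0469, 0.1338]
ee_rot: [0.648, 0.679, 0.252, 0.236]
ft_force: [0.1, -0.5, -0.8]
grip_width: 0.108
rotvec deg [-0.34  0.37  0.28] shift cm [-0.11  0.46 -0.38] tgt [ 0.6343 -0.0423  0.13  ] j [-1.22 -0.02  1.29  2.23 -0.29  0.22  1.95]
eye now, place-rel mm [ 3.  -5.2 20.8]
```

View pics/z9.png

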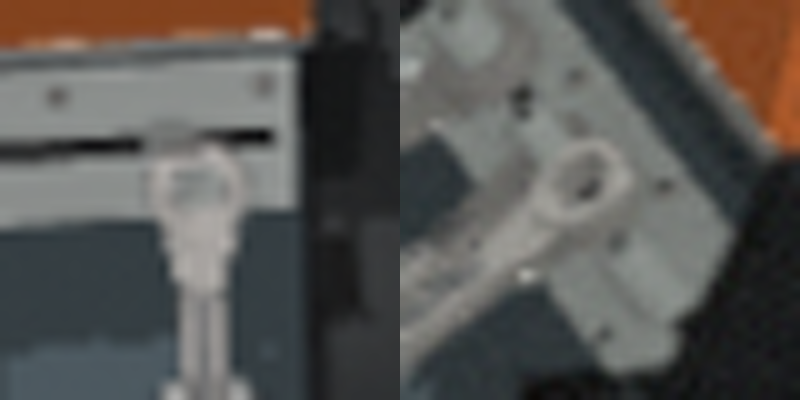

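```bash
python3 - <<'E'
from plan import *
S=load('side');T=load('top')
f=lambda p,o,k:((np.array(p)+.5)/k-.5+np.array(o))
a=f((197,183),(280,120),10);b=f((182,182),(340,185),10)
d1=rays(T,[a])[0];d2=rays(S,[b])[0]
o1,o2=T['origin'],S['origin'];t=np.linalg.lstsq(np.c_[d1,-d2],o2-o1,rcond=None)[0]
p1,q1=o1+t[0]*d1,o2+t[1]*d2;e=(p1+q1)/2
print('eye-top tri rel',((e-TIP)@F*1000).round(1),np.linalg.norm(p1-q1))
for c,q in((T,(296,138)),(T,(303,138)),(T,(299,144)),(S,(354,207)),(S,(362,199))): print(((depthpt(c,[q])[0]-TIP)@F*1000).round(1))
for h in(.02,.0235,.027): print(h,((onrail(T,[a],TIP@Z,h)[0]-TIP)@F*1000).round(1),((onrail(S,[b],TIP@Z,h)[0]-TIP)@F*1000).round(1))
E
```

```text
eye-top tri rel [ 4.4 -4.  27.3] 0.002439031139660787
[ 6.   4.8 27.8]
[  4.5 -14.7  27.4]
[-11.8  -2.8  28.9]
[ -9.9 -11.3  30.8]
[ 14.6  53.9 -19.3]
0.02 [ 3.  -4.8 20. ] [ 2.7  5.5 20. ]
0.0235 [ 4.2 -4.5 23.5] [ 3.   1.2 23.5]
0.027 [ 5.5 -4.3 27. ] [ 3.2 -3.  27. ]
```

```bash
python3 -c "
from plan import *
print((F@[-.005,.0045,-.008]*100).round(2))"
```

```text
[ 0.11  0.46 -0.93]
```

```bash
python3 -m pendant '[[[0.05,0.25,-0.45],[-0.2,0.2,0.15],255],[[0.05,0.2,-0.45],[-0.1,0.1,0.1],255],[[0,0,0],[0,0,0],255]]'
python3 - <<'E'
from plan import *
go(.012)
S=cam('side');T=cam('top')
im=cv2.cvtColor(T['pixels'],cv2.COLOR_RGB2BGR)[120:160,280:320]
a=cv2.resize(im,(400,400),interpolation=cv2.INTER_CUBIC)
im=cv2.cvtColor(S['pixels'],cv2.COLOR_RGB2BGR)[185:225,340:380]
b=cv2.resize(im,(400,400),interpolation=cv2.INTER_CUBIC)
cv2.imwrite('pics/z10.png',np.hstack([a,b]))
E
```

```text
clock: 10.95
position: [0.6354, -0.0426, 0.1248]
ee_rot: [0.647, 0.682, 0.249, 0.234]
ft_force: [0.9, -0.4, -1.2]
grip_width: 0.103
rotvec deg [-0.2  -0.02 -0.04] shift cm [0.28 0.05 0.06] tgt [ 0.6382 -0.0421  0.1254] j [-1.18  0.05  1.26  2.24 -0.56  0.23  2.19]
eye now, place-rel mm [-2.6 -0.5 13.4]
```

View pics/z10.png

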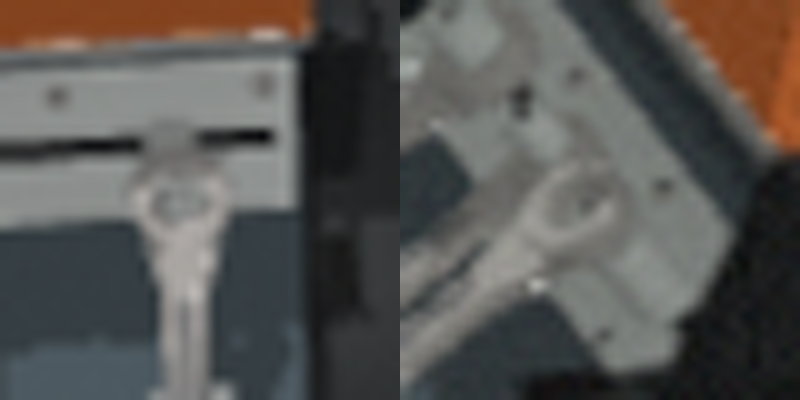

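```bash
cat > eye.py <<'E'
from plan import *
S=load('side');T=load('top')
f=lambda p,o,k:((np.array(p)+.5)/k-.5+np.array(o))
def rep(ta,sb,to=(280,120),so=(340,185),h0=None):
    a=f(ta,to,10);b=f(sb,so,10)
    d1=rays(T,[a])[0];d2=rays(S,[b])[0]
    o1,o2=T['origin'],S['origin'];t=np.linalg.lstsq(np.c_[d1,-d2],o2-o1,rcond=None)[0]
    p1,q1=o1+t[0]*d1,o2+t[1]*d2;e=(p1+q1)/2
    print('tri topface rel',((e-TIP)@F*1000).round(1),np.linalg.norm(p1-q1))
    hs=[]
    o=manip.get_obs();R=Ro.from_quat(o['ee_rot']).as_matrix();fk=((o['position']+R@EYE-TIP)@F*1000)
    for c,u in((T,a),(S,b)):
        for dx in range(-6,7):
            for dy in range(-6,10):
                u2=np.round(u+[dx,dy]).astype(int);q=((depthpt(c,[u2])[0]-TIP)@F*1000)
                if np.hypot(*(q[:2]-fk[:2]))<16 and abs(q[2]-fk[2]-5.5)<6: hs.append(q[2])
    h=np.median(hs);print('depth h',h,len(hs),'fk',fk.round(1))
    for c,u in((T,a),(S,b)): print(((onrail(c,[u],TIP@Z,h/1000)[0]-TIP)@F*1000).round(1))
E
python3 -c "
from eye import *
rep((180,202),(182,203))"
```

```text
tri topface rel [-1.3 -0.  19.8] 0.002096674590510427
depth h 20.17694502692205 140 fk [-2.1 -0.9 13.6]
[-2.3  0.2 20.2]
[-0.3 -1.1 20.2]
```

```bash
python3 -c "
from plan import *
print((F@[.0027,0,-.006]*100).round(2),(F@[0,0,-.003]*100).round(3))"
```

```text
[ 0.59  0.03 -0.29] [ 0.193  0.01  -0.23 ]
```

```bash
python3 -m pendant '[[[0.3,0,-0.15],[-0.1,0,0],255],[[0.3,0,-0.15],[-0.1,0,0],255],[[0,0,0],[0,0,0],255]]'
python3 - <<'E'
from plan import *
go(.006)
S=cam('side');T=cam('top')
im=cv2.cvtColor(T['pixels'],cv2.COLOR_RGB2BGR)[120:160,280:320]
a=cv2.resize(im,(400,400),interpolation=cv2.INTER_CUBIC)
im=cv2.cvtColor(S['pixels'],cv2.COLOR_RGB2BGR)[185:225,340:380]
b=cv2.resize(im,(400,400),interpolation=cv2.INTER_CUBIC)
cv2.imwrite('pics/z11.png',np.hstack([a,b]))
E
```

```text
clock: 11.42
position: [0.6417, -0.0437, 0.1231]
ee_rot: [0.647, 0.681, 0.249, 0.235]
ft_force: [0.2, -0.6, -1.9]
grip_width: 0.106
rotvec deg [-0.12  0.06  0.03] shift cm [ 0.03  0.17 -0.23] tgt [ 0.642  -0.0419  0.1208] j [-1.09  0.09  1.17  2.22 -0.69  0.24  2.3 ]
eye now, place-rel mm [ 1.1 -1.9  8.1]
```

View pics/z11.png

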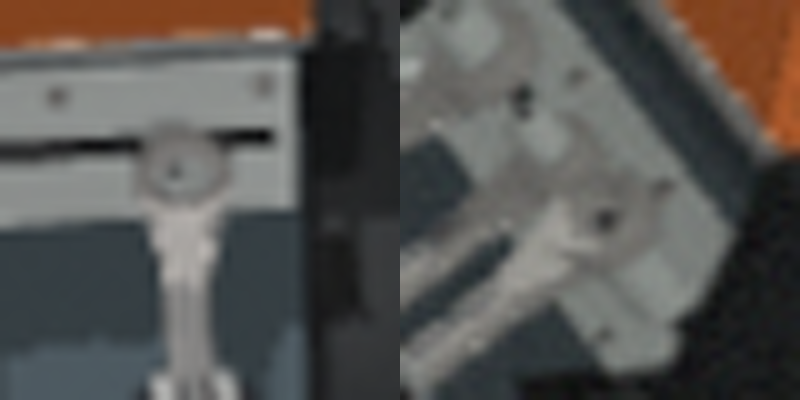

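Both views now show the peg dot inside the ring hole: top (175,170), side (606,218). The ring sits about 2 mm to the right of the peg. I correct that and start threading.

```bash
python3 -m pendant '[[[0.15,0.18,-0.2],[0,0,0],255],[[0.16,0,-0.19],[0,0,0],255],[[0,0,0],[0,0,0],255]]'
python3 - <<'E'
from plan import *
go(.000)
S=cam('side');T=cam('top')
im=cv2.cvtColor(T['pixels'],cv2.COLOR_RGB2BGR)[120:160,280:320]
a=cv2.resize(im,(400,400),interpolation=cv2.INTER_CUBIC)
im=cv2.cvtColor(S['pixels'],cv2.COLOR_RGB2BGR)[185:225,340:380]
b=cv2.resize(im,(400,400),interpolation=cv2.INTER_CUBIC)
cv2.imwrite('pics/z12.png',np.hstack([a,b]))
E
```

```text
clock: 11.9
position: [0.6447, -0.041, 0.1192]
ee_rot: [0.647, 0.681, 0.25, 0.235]
ft_force: [0.1, -0.9, -1.0]
grip_width: 0.107
rotvec deg [-0.18  0.07 -0.02] shift cm [ 0.11 -0.07 -0.3 ] tgt [ 0.6459 -0.0417  0.1162] j [-1.03  0.11  1.12  2.22 -0.77  0.24  2.36]
eye now, place-rel mm [1.1 0.6 3.1]
```

View pics/z12.png

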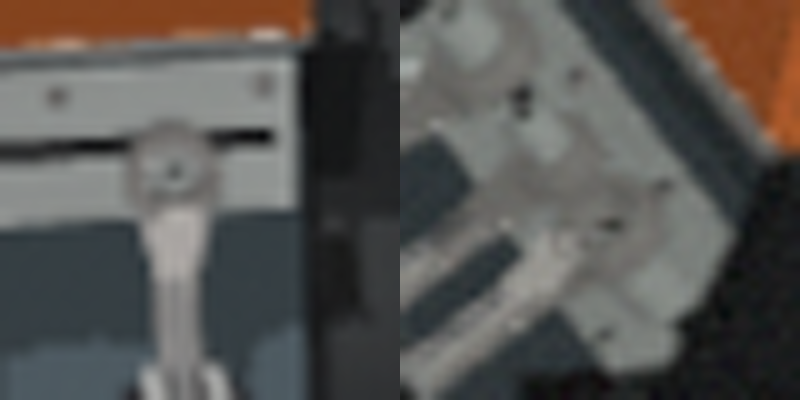

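```bash
python3 - <<'E'
from plan import *
S=load('side');T=load('top')
def z(c,x,y):
    im=cv2.cvtColor(c['pixels'],cv2.COLOR_RGB2BGR)[y:y+20,x:x+20].astype(float)
    im=np.clip((im-90)*2.2,0,255).astype(np.uint8)
    return cv2.resize(im,(400,400),interpolation=cv2.INTER_CUBIC)
a=z(T,287,128);b=z(S,350,198)
# overlay expected circles for eye concentric w/ peg: top face h=9.5 r=14,8.8; tip circle r=6
e=np.array([0,0,0.])
def draw(img,c,o,off,h,r,col):
    th=np.linspace(0,2*np.pi,60);P=TIP+off[0]*X+off[1]*Y+h*Z+r*(np.cos(th)[:,None]*X+np.sin(th)[:,None]*Y)
    q=((proj(c,P)-o+.5)*20).astype(np.int32);cv2.polylines(img,[q],True,col,1)
a2,b2=a.copy(),b.copy()
for img,c,o in((a2,T,(287,128)),(b2,S,(350,198))):
    draw(img,c,np.array(o),(0,0),0,.006,(0,255,0))
    draw(img,c,np.array(o),(0,0),.0095,.014,(0,0,255));draw(img,c,np.array(o),(0,0),.0095,.0088,(0,0,255))
cv2.imwrite('pics/z12b.png',np.vstack([np.hstack([a,b]),np.hstack([a2,b2])])[:,:] if 0 else cv2.resize(np.vstack([np.hstack([a,b]),np.hstack([a2,b2])]),(600,600)))
E
```

```text
(no output)
```

View pics/z12b.png

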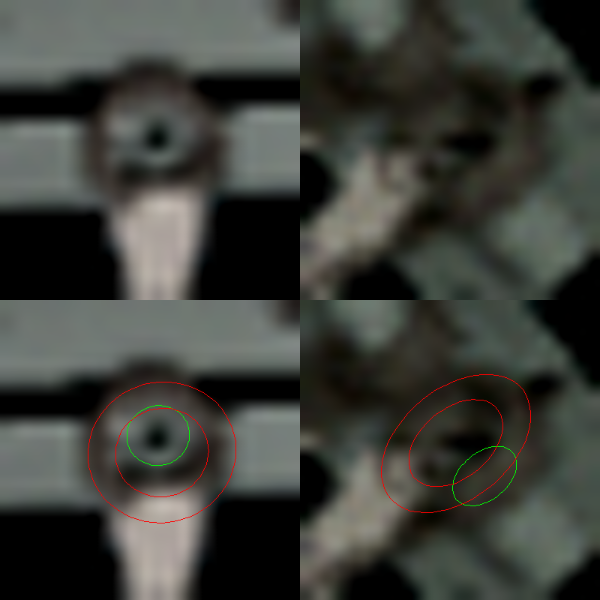

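```bash
python3 -m pendant '[[[-0.2,-0.03,-0.17],[0,0,0],255],[[0,0,0],[0,0,0],255]]'
cat > ov.py <<'E'
from plan import *
import sys
def ov(fn,h,off=(0,0)):
    S=cam('side');T=cam('top');rows=[]
    out=[]
    for c,o in((T,(287,128)),(S,(350,198))):
        x,y=o
        im=cv2.cvtColor(c['pixels'],cv2.COLOR_RGB2BGR)[y:y+20,x:x+20].astype(float)
        im=np.clip((im-90)*2.2,0,255).astype(np.uint8)
        a=cv2.resize(im,(400,400),interpolation=cv2.INTER_CUBIC);b=a.copy()
        th=np.linspace(0,2*np.pi,60)
        for hh,r,col in((0,.006,(0,255,0)),(h,.014,(0,0,255)),(h,.0088,(0,0,255))):
            P=TIP+off[0]*X+off[1]*Y+hh*Z+r*(np.cos(th)[:,None]*X+np.sin(th)[:,None]*Y)
            q=((proj(c,P)-np.array(o)+.5)*20).astype(np.int32);cv2.polylines(b,[q],True,col,1)
        out.append(np.vstack([a,b]))
    cv2.imwrite('pics/'+fn,cv2.resize(np.hstack(out),(600,600)))
E
python3 - <<'E'
from ov import *
go(.0)
ov('z13.png',.0095)
E
```

```text
clock: 12.25
position: [0.6426, -0.0413, 0.1175]
ee_rot: [0.647, 0.681, 0.25, 0.235]
ft_force: [0.4, -0.3, -1.3]
grip_width: 0.111
rotvec deg [-0.19  0.09 -0.02] shift cm [ 0.33 -0.04 -0.14] tgt [ 0.6459 -0.0417  0.1162] j [-1.03  0.1   1.11  2.22 -0.77  0.23  2.37]
eye now, place-rel mm [-1.7  0.4  3.3]
```

View pics/z13.png

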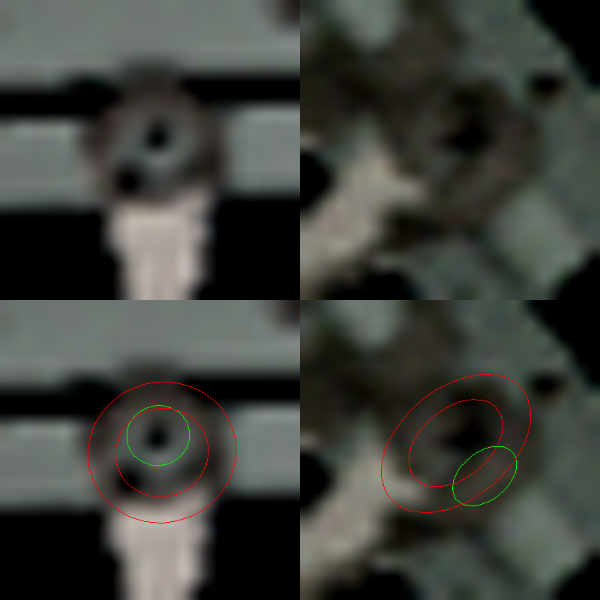

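```bash
python3 -m pendant '[[[0,-0.1,0],[0,0,0],255],[[0.12,0,-0.15],[0,0,0],255],[[0.13,0,-0.15],[0,0,0],255],[[0,0,0],[0,0,0],255]]'
python3 - <<'E'
from ov import *
go(-.004)
ov('z14.png',.005)
print(manip.get_obs()['ft_force']@F, manip.get_obs()['torque'])
E
```

```text
clock: 12.85
position: [0.646, -0.0424, 0.115]
ee_rot: [0.647, 0.681, 0.25, 0.235]
ft_force: [-0.2, 0.3, -1.4]
grip_width: 0.106
rotvec deg [-0.18  0.15 -0.02] shift cm [ 0.25  0.08 -0.19] tgt [ 0.6485 -0.0416  0.1131] j [-0.98  0.12  1.06  2.22 -0.84  0.23  2.43]
eye now, place-rel mm [-0.8 -0.8 -0.7]
[ 0.53907096 -0.26295365 -1.27297358] [-0.05563834  0.58993754 -0.06197854]
```

View pics/z14.png

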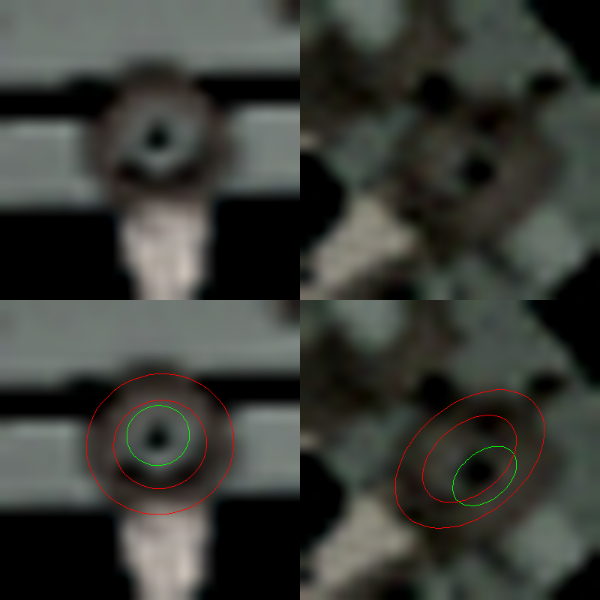

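```bash
python3 -m pendant '[[[0.1,0,-0.16],[0,0,0],255],[[0.1,0,-0.16],[0,0,0],255],[[0,0,0],[0,0,0],255]]'
python3 - <<'E'
from ov import *
go(-.008)
ov('z15.png',.001)
print(manip.get_obs()['ft_force']@F)
E
```

```text
clock: 13.32
position: [0.6484, -0.0423, 0.112]
ee_rot: [0.646, 0.681, 0.25, 0.236]
ft_force: [0.3, -0.4, 0.3]
grip_width: 0.106
rotvec deg [-0.18  0.21 -0.02] shift cm [ 0.26  0.09 -0.2 ] tgt [ 0.651  -0.0414  0.11  ] j [-0.93  0.14  1.02  2.21 -0.89  0.23  2.47]
eye now, place-rel mm [-0.8 -0.9 -4.5]
[ 1.20260993 -1.23155681 -1.05858973]
```

View pics/z15.png

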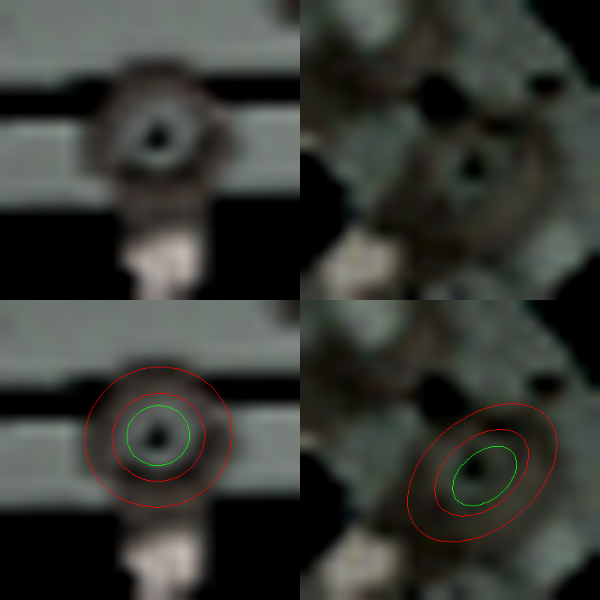

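```bash
python3 -m pendant '[[[0.16,0.01,-0.2],[0,0,0],255],[[0.16,0.01,-0.2],[0,0,0],255],[[0,0,0],[0,0,0],255]]'
python3 - <<'E'
from ov import *
go(-.012)
print(manip.get_obs()['ft_force']@F)
E
```

```text
clock: 13.8
position: [0.652, -0.0421, 0.108]
ee_rot: [0.646, 0.681, 0.251, 0.236]
ft_force: [0.7, -0.5, 1.1]
grip_width: 0.105
rotvec deg [-0.18  0.23 -0.02] shift cm [ 0.16  0.08 -0.1 ] tgt [ 0.6536 -0.0413  0.107 ] j [-0.88  0.15  0.97  2.21 -0.94  0.23  2.52]
eye now, place-rel mm [-0.7 -0.8 -9.9]
[ 1.19379254 -0.53365213  0.38986925]
```

```bash
python3 -m pendant '[[[0.13,0.01,-0.16],[0,0,0],255],[[0.13,0.01,-0.16],[0,0,0],255]]'
python3 - <<'E'
from ov import *
go(-.019)
print(manip.get_obs()['ft_force']@F)
E
```

```text
clock: 14.05
position: [0.6548, -0.0418, 0.1047]
ee_rot: [0.646, 0.681, 0.251, 0.236]
ft_force: [1.3, -0.3, 1.3]
grip_width: 0.107
rotvec deg [-0.18  0.23 -0.02] shift cm [ 0.33  0.08 -0.31] tgt [ 0.6581 -0.0411  0.1016] j [-0.83  0.16  0.91  2.2  -0.97  0.23  2.55]
eye now, place-rel mm [ -0.7  -0.8 -14.2]
[ 1.81265051 -0.4026856   0.19638774]
```

```bash
python3 -m pendant '[[[0.13,0.01,-0.15],[0,0,0],255]]'; python3 - <<'E'
from ov import *
go(-.019)
o=manip.get_obs();print(o['ft_force']@F,o['joint_pos'][6])
E
```

```text
clock: 14.18
position: [0.6561, -0.0418, 0.103]
ee_rot: [0.646, 0.681, 0.251, 0.236]
ft_force: [0.4, -0.3, 0.5]
grip_width: 0.107
rotvec deg [-0.18  0.23 -0.02] shift cm [ 0.2   0.07 -0.14] tgt [ 0.6581 -0.0411  0.1016] j [-0.8   0.17  0.88  2.2  -0.98  0.22  2.56]
eye now, place-rel mm [ -0.7  -0.7 -16.3]
[ 0.6493009  -0.31121885  0.10355255] 2.555629683375825
```

```bash
python3 -m pendant '[[[0.1,0.01,-0.12],[0,0,0],255]]';python3 -m pendant '[[[0.08,0,-0.1],[0,0,0],255]]'; python3 - <<'E'
from ov import *
go(-.019)
o=manip.get_obs();print(o['ft_force']@F,o['joint_pos'][6])
E
```

```text
clock: 14.3
position: [0.6572, -0.0417, 0.1017]
ee_rot: [0.646, 0.681, 0.251, 0.236]
ft_force: [0.6, -0.3, 1.2]
grip_width: 0.111
clock: 14.42
position: [0.6581, -0.0418, 0.1006]
ee_rot: [0.646, 0.681, 0.251, 0.236]
ft_force: [1.1, 0.0, 0.9]
grip_width: 0.109
rotvec deg [-0.18  0.23 -0.  ] shift cm [-0.    0.07  0.1 ] tgt [ 0.6581 -0.0411  0.1016] j [-0.76  0.17  0.84  2.2  -1.    0.22  2.57]
eye now, place-rel mm [ -0.7  -0.9 -19.4]
[ 1.43234859 -0.04265972 -0.02644167] 2.5656811439746106
```

```bash
python3 -m pendant '[[[0.07,0,-0.09],[0,0,0],255]]';python3 -m pendant '[[[0.07,0,-0.09],[0,0,0],255]]'; python3 - <<'E'
from ov import *
go(-.019)
o=manip.get_obs();print(o['ft_force']@F,o['joint_pos'][6])
E
```

```text
clock: 14.55
position: [0.6585, -0.0417, 0.1001]
ee_rot: [0.647, 0.681, 0.251, 0.235]
ft_force: [-49.5, 1.0, 49.1]
grip_width: 0.107
clock: 14.68
position: [0.6586, -0.0417, 0.1001]
ee_rot: [0.647, 0.68, 0.253, 0.234]
ft_force: [-57.7, 1.1, 57.4]
grip_width: 0.104
rotvec deg [-0.52  0.25 -0.01] shift cm [-0.05  0.06  0.15] tgt [ 0.6581 -0.0411  0.1016] j [-0.72  0.17  0.8   2.19 -1.    0.22  2.57]
eye now, place-rel mm [ -0.7  -1.1 -20.2]
[-7.24249667  4.1206011  80.96027291] 2.5718080244359074
```

Firm contact along the peg axis: the ring is home on the rail. I relax the force and look before letting go.

```bash
python3 -m pendant '[[[-0.03,0,0.05],[0.3,0,0],255],[[0,0,0],[0,0,0],255]]'; python3 - <<'E'
from ov import *
o=manip.get_obs();print(o['ft_force']@F,o['joint_pos'][6]);go(-.019)
S=cam('side');T=cam('top')
im=cv2.cvtColor(T['pixels'],cv2.COLOR_RGB2BGR)[95:210,225:345]
a=cv2.resize(im,(400,400),interpolation=cv2.INTER_CUBIC)
im=cv2.cvtColor(S['pixels'],cv2.COLOR_RGB2BGR)[150:270,285:405]
b=cv2.resize(im,(400,400),interpolation=cv2.INTER_CUBIC)
cv2.imwrite('pics/z16.png',np.hstack([a,b]))
E
```

```text
clock: 14.92
position: [0.6579, -0.0414, 0.1009]
ee_rot: [0.648, 0.679, 0.255, 0.232]
ft_force: [2.3, 0.4, -0.5]
grip_width: 0.109
[ 1.45334758  0.32439327 -1.83028166] 2.573623116676539
rotvec deg [-0.93  0.26 -0.03] shift cm [0.01 0.04 0.07] tgt [ 0.6581 -0.0411  0.1016] j [-0.7   0.17  0.78  2.19 -1.    0.22  2.57]
eye now, place-rel mm [ -0.7  -1.2 -19.1]
```

View pics/z16.png

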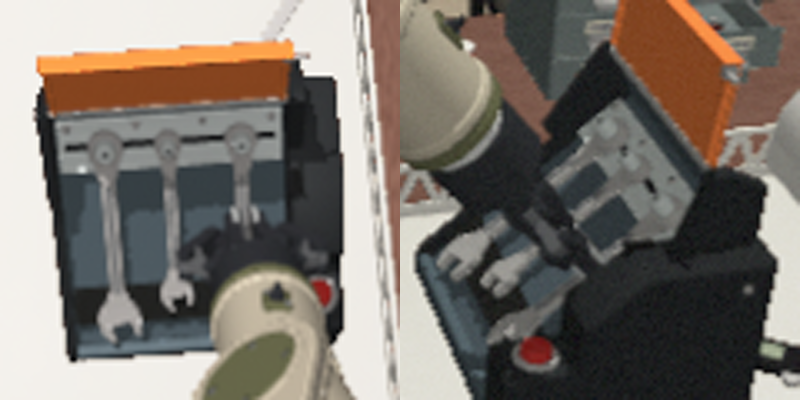

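```bash
python3 -m pendant '[[[0,0,0],[0,0,0],190],[[0,0,0],[0,0,0],190],[[0,0,0],[0,0,0],190],[[-0.3,0,0.4],[0,0,0],190]]'; python3 - <<'E'
from ov import *
o=manip.get_obs();print(o['ft_force']@F,o['joint_pos'].round(2))
S=cam('side');T=cam('top')
im=cv2.cvtColor(T['pixels'],cv2.COLOR_RGB2BGR)[95:210,225:345]
a=cv2.resize(im,(400,400),interpolation=cv2.INTER_CUBIC)
im=cv2.cvtColor(S['pixels'],cv2.COLOR_RGB2BGR)[150:270,285:405]
b=cv2.resize(im,(400,400),interpolation=cv2.INTER_CUBIC)
cv2.imwrite('pics/z17.png',np.hstack([a,b]))
E
```

```text
clock: 15.52
position: [0.6545, -0.0414, 0.1036]
ee_rot: [0.648, 0.68, 0.254, 0.231]
ft_force: [-0.4, -0.4, -0.7]
grip_width: 0.252
[-0.7763243  -0.39765621 -0.24960919] [-0.74  0.15  0.82  2.2  -0.95  0.22  2.53]
```

View pics/z17.png

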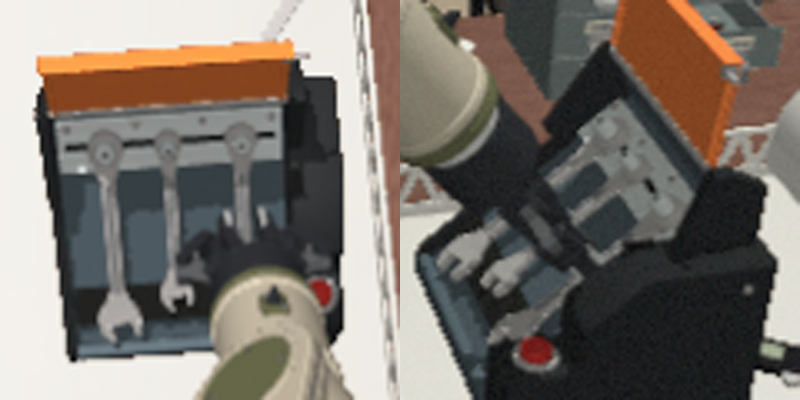

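The fingers are clear on both sides of the shank and the spanner stays put. I retreat along the peg axis.

```bash
python3 -m pendant '[[[-1,0,1.2],[0,0,0],190],[[-1.5,0,1.8],[0,0,0],190],[[-2.5,0,3],[0,0,0],190],[[-3,0,3.6],[0,0,0],190],[[-3,0,3.6],[0,0,0],190],[[0,0,2],[0,0,0],190],[[0,0,0],[0,0,0],190]]'; python3 - <<'E'
from ov import *
S=cam('side');T=cam('top')
im=cv2.cvtColor(T['pixels'],cv2.COLOR_RGB2BGR)[95:210,225:345]
a=cv2.resize(im,(400,400),interpolation=cv2.INTER_CUBIC)
im=cv2.cvtColor(S['pixels'],cv2.COLOR_RGB2BGR)[150:270,285:405]
b=cv2.resize(im,(400,400),interpolation=cv2.INTER_CUBIC)
cv2.imwrite('pics/z18.png',np.hstack([a,b]))
rail=TIP-.0245*Z
print('shank/ring heights over rail mm:')
for q in ((294,137),(301,137),(298,150),(298,155),(298,160)):
    print(q,((depthpt(T,[q])[0]-rail)@F*1000).round(1))
E
```

```text
clock: 16.5
position: [0.5705, -0.0286, 0.2121]
ee_rot: [0.646, 0.687, 0.256, 0.213]
ft_force: [0.3, 0.2, -0.1]
grip_width: 0.26
shank/ring heights over rail mm:
(294, 137) [-2.4  8.5 20. ]
(301, 137) [-10.6 -13.    1.2]
(298, 150) [-46.3  -2.1  11.8]
(298, 155) [-63.3  -1.8   8.9]
(298, 160) [-78.4  -1.1  11.1]
```

View pics/z18.png

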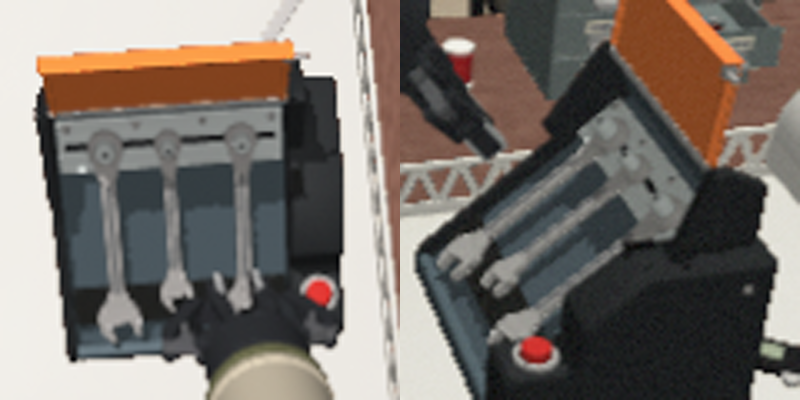

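The spanner hangs like its two neighbours: the ring is on the rail, the jaw is on the strip, the shank top reads about 9–12 mm over the rail (9.5 expected), and the cover is open. Handing in.

```bash
python3 -c "
from workcell import manip
print(manip.get_obs()['joint_velocities'].round(3));print(manip.hand_in())"
```

```text
[-0.015  0.02   0.014  0.012 -0.002 -0.003 -0.001]
the job is handed in; nothing more can be done
None
```

The loose spanner is back on the empty right-hand peg, released, with the cover left open. I handed the job in at about 16.5 s of the 48 s allowed; `hand_in()` gave no verdict.

I pressed the button, and the cover swung upright. I gripped the rightmost spanner by its shank, tilted it 40° to match the board and lined the ring up with the peg in both cameras. I then threaded it down until it met the rail, eased off and let go.

**Last checks:**
- **Seating:** the pictures show the ring on the rail and the jaw on the strip. Depth puts the shank top 9–12 mm above the rail, against 9.5 mm expected. One depth reading near the ring gave 20 mm; I took that one to be the peg tip rather than the ring.
- **Surroundings:** the cover is open. The two hung spanners look unmoved, and the arm is clear of everything with about zero force. I did not re-measure the tape measure or screwdriver; no move went near them.

**What disagreed or ran rough:**
- **Tool reach:** the fingertips stood about 37 mm farther back along the tool axis than the stated 17 mm ahead of the reported tool point. Both camera depth and touch showed this, so I worked from sight and touch.
- **Forces:** the button press peaked at about 58 N and the ring landing at about 81 N. Both stayed below the 120 N wrist limit and came through the fingers or the held spanner rather than the gripper body.
- **Joint range:** joint 7 reached 2.57 rad of its 2.6 limit while threading.
- **Peg position:** the side camera put the peg tip about 3 mm left of where the top camera did. I used the top camera, and the ring went on freely.

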